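# Photograph the museum exhibits

## Robot

A 7-joint arm with a two-finger parallel gripper is mounted at the origin on the work surface. World frame = base frame: x ahead of the robot, y to its left, z up, the work surface at z = 0. Lengths are in m, angles in rad, forces in N, time in s.
With the tool pointing down it reaches from about 0.4 to 0.85 m from the base axis. Payload 4.5 kg.
Tool frame: the origin (TCP) lies where the fingers leave the gripper's body, on its centre line; the fingertips stand 64 mm ahead of it and the grasp point (between the pads) lies 45 mm ahead of it; z points along the fingers, y is the direction in which the jaws open and shut (so a half turn about z gives the same grasp; the last joint's range is limited). The gripper opens to 88 mm and grips with 3 to 60 N. Pads are 18 mm wide; open, the fingers measure 123 mm over their backs; the gripper's body (75 mm by 187 mm) begins 45 mm behind the grasp point.
Start: joints at [1.348, 0.689, -0.195, 1.565, 0.157, 0.902, -0.215], TCP at [0.159, -0.605, 0.303] pointing down, gripper open.
Joint ranges: [-3.01, 3.01], [-0.46, 2.08], [-1.47, 1.51], [0.13, 2.56], [-1, 4.14], [0.04, 2.09], [-2.66, 2.66]. Speed limits (rad/s): [2.57, 2.57, 3.14, 3.14, 3.14, 3.14, 3.14].

## Interface

Orientations are given as a unit quaternion [x, y, z, w].
In Python, from plant import monitor, snapshot, workorder, finder gives the robot as it stands.
- The arm moves only by the tool carry_out, never from a script. Its argument "motion" is one flat list of numbers, 6 for each row, row after row: the shift along the tool's x, y, z in cm, then the turn, a rotation vector about the tool's x, y, z in rad. In form: [x, y, z, rx, ry, rz, x, y, z, rx, ry, rz, ...]. A call has 1 to 8 rows; each row shifts and turns the commanded pose from where the row before left it, along the tool's axes as they then stand; what a row does not reach is not made up. A row lasts 1/8 s, in which the tool goes at most 62.5 mm and 10.7 degrees, less where a joint would pass 70% of its speed; a pose out of reach is approached as far as the arm can. A call with a gripper value outside its range is refused whole. "hand" is the finger opening in cm, from 0 to 8.81, set as the call begins (left out, the last holds). The fingers move at their own pace and stop on an object; "grip_force" is the grip in N (left out, the last holds). Time passes only in rows, so rows that do not move let the fingers close. It gives the time, the measured TCP pose, the force and the opening at its end, in the units of the state.
- monitor.get_state(): the state, without advancing time (a new reading comes with each control period).
- snapshot(name): name is "scene" or "top" or "wrist"; returns a dict with "frame" (420x560x3 uint8, red, green, blue), "range_z" (420x560 float32, m along the optical axis (not along the pixel's ray), 0 where there is no reading), "fx", "fy", "cx", "cy" (pixels), "rvec" (rotation vector, rad) and "tvec" (3), from world to camera coordinates, as OpenCV has them; the wrist camera has in their place "hand_eye" (4x4, takes a point from camera to tool coordinates, whose origin is the TCP and whose axes are the flange's). Camera axes: x right, y down, z forward; pixel columns grow to the right and rows downward; lengths in m; the calibration is good to about 2 mm. A picture is of the moment at which its call begins: read the wrist's pose just before it.
- workorder.finish_job(): hands the job in, once; it reports no verdict.
Trained networks look in a picture, given as the dict that the camera call returned (one of the last four; its "shot" number tells which), for a name from the list of things; names that differ only in an ending like _2 or _b are one class to them, and where a whole thing is asked for, a point or a joint stands for the part that bears it (a point fixed in the world has none). Each returns a list of dicts, best first, with "p" (0 to 1); they miss things now and then, are a little off and sometimes report something else, mostly with a low value. They report only what shows in the picture. A call takes as long as a camera call. They do not tell look-alikes from the thing itself.
- finder.masks_of(picture, thing): "pixels" (420x560 bool, what is visible of it) and "extent" ([left, top, right, bottom] in pixels, round what is visible of it).
The state is a dict: "clock": time; "q": joint angles; "qd": joint speeds; "joint_torque": joint torques, N m; "tool_pos": TCP position; "eef_rot": TCP orientation; "contact_force": force on the tool from outside, world axes, zero at the start; "moment": the same for the moment, N m; "opening": opening from 0.0 (shut) to 1.0 (fully open).
Only numpy, scipy, OpenCV 4.12 (cv2) and the standard library are available. Lean on these libraries where they do the work, as an engineer would, in place of code of your own. Each camera call takes 0.05 s, during which the arm holds its last target. There are 200 camera calls.

## Task

Lay every long, box-like exhibit from the row in front of the loading board flat in the tray, then push the loaded tray across the gap onto the photo stage, square inside the four corner brackets, never lifting it or letting it sag into the gap. Slide the light meter (never lift it) from its parking circle onto the middle of the white disc with the cross, turn the lamp's iris ring until its lug lies under the black line on top, without touching the fixed rings above and below it, and when all is set press the shutter release fully down. Then tidy up: slide the meter back onto the middle of its parking circle and turn the iris ring clockwise to its closed stop, leaving the tray and exhibits on the stage and the other things on the table alone.

Things in the scene. Friction and masses are not known exactly. Their poses are not given: they have to be found in the camera images.
- board: loading board: fixed plywood slab on the table, 190 (x) by 245 (y) mm, top 32 mm above the table, origin at the centre of its underside. The gap and the photo stage lie on its -y side; the last 12 mm of its top before the gap are bevelled down by 4 mm
- stage: photo stage: fixed grey slab like the board, 190 (x) by 245 (y) mm, top 30 mm above the table (2 mm lower than the board), same yaw as the board, origin at the centre of its underside. An open gap of 85 to 100 mm separates it from the board; its gap-side edge is bevelled too (12 mm long, 4 mm down). Four black corner brackets on it outline the tray's place
- tray_mark (a point): centre of the four corner brackets, on the stage's top face: where the tray's centre must be, tray long side along the stage's y
- tray: open aluminium tray, 160 (x) by 230 (y) by 22 mm high, walls and floor 5 mm thick, 0.7 to 1.0 kg, loose, starts on the loading board; origin at the centre of its underside. It spans the gap by itself as long as its load lies roughly balanced about its middle; loaded all at one end (either end) it can sag into the gap. Pushed low on its -y or +y end wall it slides freely
- spectacle_case: black spectacle case with rounded edges and a brass clasp, 105 x 44 x 38 mm, its long side is its x axis, origin at the centre of its underside; one of the exhibits, may be absent
- pen_box: pale wooden pen box, 112 x 40 x 36 mm, its long side is its x axis, origin at the centre of its underside; one of the exhibits, may be absent
- folding_camera: black closed pocket camera with steel ends, 98 x 46 x 40 mm, its long side is its x axis, origin at the centre of its underside; one of the exhibits, may be absent
- printing_block: dark wooden printing block with a copper panel on top, 104 x 42 x 37 mm, its long side is its x axis, origin at the centre of its underside; one of the exhibits, may be absent
- meter: light meter: squat grey cast puck, 80 mm across and 36 mm high, with an upright white knob of 30 mm diameter on top reaching 66 mm above its underside; 0.7 kg; origin at the centre of its underside; starts on its parking place, an open white circle 96 mm across painted on the table
- mark_meter: solid white disc, 96 mm across, with a black cross, painted on the table: the meter's working place; origin at its centre
- mark_park: open white circle, 96 mm across, painted on the table: the meter's parking place; origin at its centre
- lamp: fixed bounce lamp that shines straight up: foot 90 x 90 x 18 mm, grey column, and three stacked rings at its top (fixed collar, iris ring, fixed hood), top at 133 mm; origin at the centre of its underside. A black line on the hood's top face runs from the centre along the lamp's own -y: the index line
- lamp_axis (a point): point on the lamp's upright axis at the mid-height of the iris ring, 106 mm above the table
- lamp_collar: fixed aluminium ring under the iris ring, 54 mm diameter, from 84 to 98 mm above the table; origin at the centre of its underside
- lamp_hood: fixed aluminium ring above the iris ring, 54 mm diameter, from 114.5 to 132.5 mm above the table; origin at the centre of its underside
- iris (a joint): turn of the iris ring: slim knurled black ring, 64 mm diameter, 99 to 113 mm above the table, with one steel lug (10 mm wide) that sticks out 18 mm (its end is 50 mm from the axis). Grows anticlockwise seen from above, reads 1.2 rad when the lug lies under the index line, stops at 0 (closed, fully clockwise) and at 1.65; stays where it is left, turns with about 0.06 N m
- release (a joint): the button's travel: 0 up, 0.006 m fully down, about 5 N, springs back
- release_top (a point): centre of the round white button (32 mm diameter) on a fixed grey box 64 x 56 x 25 mm: the middle of its top face, 47 mm above the table when up
- ink_bottle: small ink bottle, 42 mm across, 55 mm high, bystander
- tape_roll: roll of paper tape lying flat, 72 mm across, 24 mm high, bystander
- paperweight: round brass paperweight, 54 mm across, 48 mm high, bystander
- album: blue photo album lying flat, 210 x 150 x 30 mm, bystander
- tin_mug: white enamel mug without handle, 74 mm across, 70 mm high, bystander
Things that resemble listed ones, but are neither listed nor needed, are in the scene too. What is shaped like the meter but blue, green or red is not meant.

How it is judged:
On the way, in this order (a step that is already met when the one before it is completed fails the run):
1. all exhibits lie in the tray, which is still on the loading board (x of spectacle_case in the frame of tray between -0.07 and 0.07 m and y of spectacle_case in the frame of tray between -0.105 and 0.105 m and z of spectacle_case in the frame of tray between 0 and 0.035 m and x of pen_box in the frame of tray between -0.07 and 0.07 m and y of pen_box in the frame of tray between -0.105 and 0.105 m and z of pen_box in the frame of tray between 0 and 0.035 m and x of folding_camera in the frame of tray between -0.07 and 0.07 m and y of folding_camera in the frame of tray between -0.105 and 0.105 m and z of folding_camera in the frame of tray between 0 and 0.035 m and x of printing_block in the frame of tray between -0.07 and 0.07 m and y of printing_block in the frame of tray between -0.105 and 0.105 m and z of printing_block in the frame of tray between 0 and 0.035 m and horizontal distance between tray and board below 0.08 m), for 0.2 s.
2. loaded tray inside the brackets, meter on its cross, iris lug under the line (x of spectacle_case in the frame of tray between -0.07 and 0.07 m and y of spectacle_case in the frame of tray between -0.105 and 0.105 m and z of spectacle_case in the frame of tray between 0 and 0.035 m and x of pen_box in the frame of tray between -0.07 and 0.07 m and y of pen_box in the frame of tray between -0.105 and 0.105 m and z of pen_box in the frame of tray between 0 and 0.035 m and x of folding_camera in the frame of tray between -0.07 and 0.07 m and y of folding_camera in the frame of tray between -0.105 and 0.105 m and z of folding_camera in the frame of tray between 0 and 0.035 m and x of printing_block in the frame of tray between -0.07 and 0.07 m and y of printing_block in the frame of tray between -0.105 and 0.105 m and z of printing_block in the frame of tray between 0 and 0.035 m and horizontal distance between tray and tray_mark below 0.015 m and angle between the y axis of tray and the y axis of stage, either way round below 0.1 rad and height (world z) of tray below 0.036 m and angle between tray's own z axis and vertical below 0.03 rad and horizontal distance between meter and mark_meter below 0.012 m and value of joint iris between 1.1 and 1.3 rad), for 0.2 s.
3. the shutter release is pressed fully down (value of joint release above 0.0045 m), for 0.05 s.
At the end, for the whole second after the job is handed in: After the shot: exhibits on the tray's floor; tray flat on the stage, centre within 15 mm of the brackets' centre, within 0.1 rad of square; meter within 12 mm of its parking circle's centre; iris closed (below 0.1 rad); button up; all at rest (x of spectacle_case in the frame of tray between -0.07 and 0.07 m and y of spectacle_case in the frame of tray between -0.105 and 0.105 m and z of spectacle_case in the frame of tray between 0 and 0.035 m and x of pen_box in the frame of tray between -0.07 and 0.07 m and y of pen_box in the frame of tray between -0.105 and 0.105 m and z of pen_box in the frame of tray between 0 and 0.035 m and x of folding_camera in the frame of tray between -0.07 and 0.07 m and y of folding_camera in the frame of tray between -0.105 and 0.105 m and z of folding_camera in the frame of tray between 0 and 0.035 m and x of printing_block in the frame of tray between -0.07 and 0.07 m and y of printing_block in the frame of tray between -0.105 and 0.105 m and z of printing_block in the frame of tray between 0 and 0.035 m and horizontal distance between tray and tray_mark below 0.015 m and angle between the y axis of tray and the y axis of stage, either way round below 0.1 rad and height (world z) of tray below 0.036 m and angle between tray's own z axis and vertical below 0.03 rad and horizontal distance between meter and mark_park below 0.012 m and value of joint iris below 0.1 rad and value of joint release below 0.002 m and linear speed of each of tray, meter, spectacle_case, pen_box, folding_camera, printing_block below 0.02 m/s); the robot touches nothing.
It fails at once if the tray sags or tips into the gap (tilts more than 0.08 rad) (angle between tray's own z axis and vertical above 0.08 rad).
It fails at once if the tray is lifted more than 12 mm off the board (height (world z) of tray above 0.044 m).
It fails at once if the light meter is lifted more than 8 mm off the table or tipped (height (world z) of meter above 0.008 m or angle between meter's own z axis and vertical above 0.25 rad).
It fails at once if the robot presses on the lamp's fixed rings beside the iris ring with more than 3 N (contact force between any of the arm, the fingers and lamp_hood above 3 N or contact force between any of the arm, the fingers and lamp_collar above 3 N).
It fails at once if a bystander is moved more than 30 mm (distance of any of ink_bottle, tape_roll, paperweight, album, tin_mug from where it was at the start of the episode above 0.03 m).
Of spectacle_case, pen_box, folding_camera, printing_block only 2 to 3 are there at a start; the rules pass over those that are not, and their reading is None.
At some moment in a run one of spectacle_case, pen_box, folding_camera, printing_block may be knocked a few centimetres aside while the robot is not near it.
Once in a run the grip may slacken for a moment while it holds something.
It also fails if it takes over 208 s, if anything falls off the work surface, if the arm or the gripper's body presses on something with over 40 N, if the wrist force passes 120 N, or if a joint passes its speed limit or range.

## Working session

There is one attempt and no reset: what is moved stays moved. The work goes in short steps, Python scripts to look and compute and a tool call to move; the robot and the scene stay as the last step left them, time stands still between calls to the robot, and variables do not carry over. Pictures are saved under pics/ and viewed, about 12 in all and at most 16, crops included, and the job is handed in when it is done.

Besides the shell and the picture viewer there is one more tool, called after "Request:" as name(argument=value, ...) on one line, values as JSON. carry_out: Moves the arm, as the interface text tells. Its arguments: {"type":"object","properties":{"motion":{"type":"array"},"hand":{"type":"number"},"grip_force":{"type":"number"}},"required":["motion"]}

```bash
mkdir -p pics; cat > h.py <<'E'
import numpy as np, cv2
from scipy.spatial.transform import Rotation as R
from plant import monitor, snapshot, workorder, finder
def save(p,name,crop=None,scale=1):
    im=p["frame"][:,:,::-1]
    if crop: l,t,r,b=crop; im=im[t:b,l:r]
    im=cv2.resize(im,None,fx=scale,fy=scale,interpolation=cv2.INTER_CUBIC)
    cv2.imwrite("pics/"+name,im)
def T_cw(p,st=None):
    if "rvec" in p:
        Rm=cv2.Rodrigues(np.array(p["rvec"],float))[0]; t=np.array(p["tvec"],float).ravel()
        return Rm.T, -Rm.T@t
    he=np.array(p["hand_eye"]); Rt=R.from_quat(st["eef_rot"]).as_matrix()
    return Rt@he[:3,:3], Rt@he[:3,3]+np.array(st["tool_pos"])
def cloud(p,st=None):
    Rm,t=T_cw(p,st); z=p["range_z"]; v,u=np.mgrid[0:z.shape[0],0:z.shape[1]]
    c=np.stack([(u-p["cx"])/p["fx"]*z,(v-p["cy"])/p["fy"]*z,z],-1)
    w=c@Rm.T+t; w[z<=0]=np.nan
    return w
def px(p,u,v,h,st=None):
    Rm,t=T_cw(p,st); d=Rm@np.array([(u-p["cx"])/p["fx"],(v-p["cy"])/p["fy"],1.])
    return t+d*(h-t[2])/d[2]
E
cat > a.py <<'E'
from h import *
s=monitor.get_state(); print(s)
for n in ("top","scene"):
    p=snapshot(n); save(p,n+"0.png"); np.save(n+"0.npy",p,allow_pickle=True)
    w=cloud(p)
    for th in "board stage tray spectacle_case pen_box folding_camera printing_block meter mark_meter mark_park lamp iris release ink_bottle tape_roll paperweight album tin_mug".split():
        for d in finder.masks_of(p,th)[:3]:
            if d["p"]<.25: continue
            q=w[d["pixels"]]; q=q[~np.isnan(q[:,0])]
            print(n,th,round(float(d["p"]),2),d["extent"],np.nanmedian(q,0).round(3),q[:,2].max().round(3) if len(q) else None)
E
python3 a.py
```

```text
{'clock': 0.0, 'q': array([ 1.34778511,  0.68997245, -0.19450989,  1.56632029,  0.15732017,
        0.90249776, -0.2150734 ]), 'qd': array([ 0.00023001, -0.00022427, -0.00106275, -0.00018731, -0.00035323,
        0.00092683, -0.0017074 ]), 'joint_torque': array([-3.12581278e-04, -5.27567053e+01, -1.26691472e+00, -1.53430277e+01,
       -5.27025224e-02,  6.59715064e-03,  1.53788824e-04]), 'tool_pos': array([ 0.15857503, -0.60402744,  0.30192335]), 'eef_rot': array([ 9.91759397e-01,  1.28111222e-01, -1.89232280e-04, -8.82177770e-04]), 'contact_force': array([-0.22000376, -0.84973406, -0.28298489]), 'moment': array([ 0.00745079, -0.00036328,  0.00576219]), 'opening': 1.001086038227491}
top board 0.56 [115.1, 132.9, 137.0, 162.2] [0.637 0.453 0.037] 0.074
top board 0.4 [290.3, 116.2, 363.9, 175.5] [ 0.64  -0.209  0.029] 0.039
top stage 0.84 [287.7, 117.1, 363.4, 177.3] [ 0.64  -0.209  0.029] 0.039
top tray 0.74 [155.9, 199.9, 161.1, 212.3] [0.439 0.331 0.046] 0.052
top tray 0.7 [184.3, 123.8, 258.3, 173.6] [0.637 0.139 0.037] 0.062
top tray 0.37 [183.8, 122.2, 259.0, 181.6] [0.546 0.104 
[... 2314 characters left out ...]
43  0.111] 0.132
scene release 0.5 [232.2, 198.8, 265.0, 210.6] [ 0.432 -0.214  0.001] 0.008
scene release 0.44 [377.7, 301.6, 390.1, 313.2] [0.445 0.335 0.047] 0.054
scene ink_bottle 0.67 [389.1, 274.6, 407.2, 299.0] [0.36  0.315 0.046] 0.061
scene tape_roll 0.76 [268.6, 190.8, 294.7, 212.0] [ 0.349 -0.17   0.02 ] 0.035
scene tape_roll 0.59 [254.5, 208.9, 294.4, 235.8] [ 0.436 -0.095  0.033] 0.043
scene paperweight 0.87 [352.6, 249.9, 374.3, 273.4] [0.355 0.184 0.025] 0.051
scene album 0.94 [118.9, 163.2, 199.9, 222.9] [ 0.633 -0.443  0.03 ] 0.039
scene album 0.29 [387.2, 311.1, 414.6, 341.7] [0.511 0.429 0.111] 0.119
scene tin_mug 0.64 [355.5, 364.4, 385.2, 405.1] [0.622 0.443 0.037] 0.076
```

```bash
python3 - <<'E'
import cv2
i=cv2.imread("pics/top0.png"); cv2.imwrite("pics/t1.png",cv2.resize(i[100:270,90:450],None,fx=2.2,fy=2.2,interpolation=2))
E
```

```text
(no output)
```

View pics/t1.png

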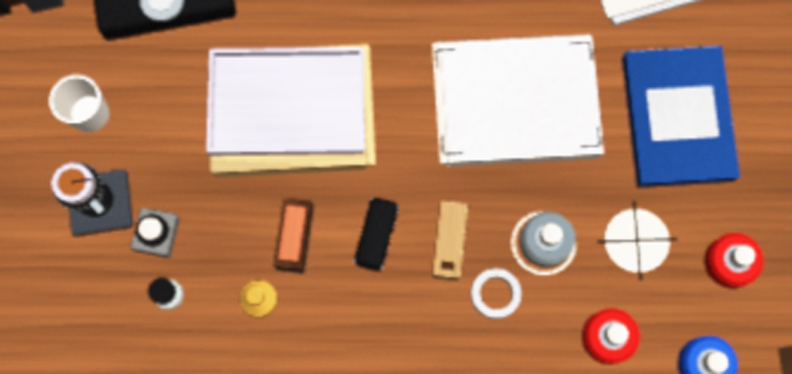

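View pics/scene0.png

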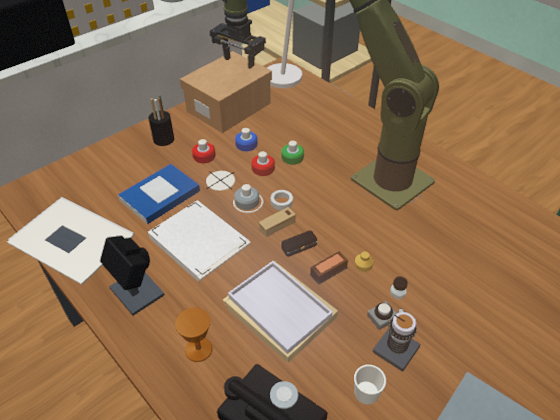

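The scene shows three grey/red/blue pucks. The grey one in the white ring, at px (340,211) in the top view, is the meter; the red (372,247; 424,217) and blue ones are look-alikes. The exhibits are the printing block (220,207), a black case or camera (261,207) and the pen box (295,210). The tray is on the board, the disc with the cross is at (380,209), and the lamp (125,192) has the release (161,205) beside it.

```bash
cat >> h.py <<'E'
def yaw(st): 
    m=R.from_quat(st["eef_rot"]).as_matrix(); return np.arctan2(m[1,0],m[0,0])
def rect(pts):  # world xy points -> centre, (long,short), yaw of long side in (-90,90]
    (c,s,a)=cv2.minAreaRect((pts*1000).astype(np.float32)); 
    if s[0]<s[1]: s=s[::-1]; a+=90
    return np.array(c)/1000,np.array(s)/1000,(np.deg2rad(a)+np.pi/2)%np.pi-np.pi/2
def plan(*wps,start=None):
    """wps (x,y,z,yaw); prints rows in calls of 8"""
    st=monitor.get_state(); p,th=(np.array(st["tool_pos"]),yaw(st)) if start is None else (np.array(start[:3]),start[3])
    rows=[]
    for w in wps:
        d=np.array(w[:3])-p; dth=w[3]-th
        n=int(max(np.ceil(np.linalg.norm(d)/.06),np.ceil(abs(dth)/.18),1)); r=[]
        for k in range(n):
            c,s=np.cos(th),np.sin(th); e=d/n
            r.append([round(float(v),2) for v in (100*(c*e[0]+s*e[1]),100*(s*e[0]-c*e[1]),-100*e[2],0,0,-dth/n)]); th+=dth/n
        p=np.array(w[:3]); rows+=r; print("wp",np.round(w,3)); 
        for i in range(0,n,8): print(str(sum(r[i:i+8],[])).replace(" ",""), n)
E
python3 - <<'E'
from h import *
p=np.load("top0.npy",allow_pickle=True).item(); w=cloud(p)
print(T_cw(p)[1],p["fx"])
def fit(name,l,t,r,b,lo,hi):
    q=w[t:b,l:r].reshape(-1,3); q=q[(q[:,2]>lo)&(q[:,2]<hi)]
    print(name,[np.round(x,3) for x in rect(q[:,:2])],len(q))
fit("pb",205,185,235,230,.025,.05); fit("sc",245,185,277,230,.025,.05); fit("pen",280,185,310,232,.025,.05)
fit("tray",178,115,268,182,.048,.07); fit("trayfloor",178,115,268,182,.034,.044);fit("board",175,115,268,182,.025,.07); fit("stage",280,110,368,180,.022,.045)
from plant import snapshot
st=monitor.get_state();print(snapshot("wrist")["hand_eye"],snapshot("wrist")["fx"])
plan((.35,-.35,.33,0.),(.40,.0,.36,0.))
E
```

```text
[ 0.16155517 -0.03494282  1.40047742] 431.9461740223162
pb [array([0.422, 0.131]), array([0.139, 0.059]), np.float64(-0.321)] 434
sc [array([0.437, 0.005]), array([0.105, 0.045]), np.float64(-0.269)] 425
pen [array([ 0.419, -0.121]), array([0.123, 0.075]), np.float64(-0.122)] 433
tray [array([0.635, 0.139]), array([0.23 , 0.163]), np.float64(-1.559)] 436
trayfloor [array([0.628, 0.134]), array([0.242, 0.189]), np.float64(-1.519)] 2367
board [array([0.629, 0.134]), array([0.245, 0.192]), np.float64(-1.514)] 4076
stage [array([ 0.646, -0.209]), array([0.246, 0.193]), np.float64(-1.515)] 3943
[[ 2.22285914e-04 -9.64240049e-01 -2.65030335e-01  6.85867533e-02]
 [ 9.99999004e-01  5.83729822e-04 -1.28502263e-03 -1.28088701e-04]
 [ 1.39377640e-03 -2.65029785e-01  9.64239218e-01 -8.07306469e-02]
 [ 0.00000000e+00  0.00000000e+00  0.00000000e+00  1.00000000e+00]] 375.46462067807374
wp [ 0.35 -0.35  0.33  0.  ]
[4.16,-3.29,-0.45,0.0,0.0,0.04,4.02,-3.47,-0.45,0.0,0.0,0.04,3.86,-3.64,-0.45,0.0,0.0,0.04,3.7,-3.8,-0.45,0.0,0.0,0.04,3.54,-3.95,-0.45,0.0,0.0,0.04,3.37,-4.1,-0.45,0.0,0.0,0.04] 6
wp [0.4  0.   0.36 0.  ]
[0.83,-5.83,-0.5,0.0,0.0,-0.0,0.83,-5.83,-0.5,0.0,0.0,-0.0,0.83,-5.83,-0.5,0.0,0.0,-0.0,0.83,-5.83,-0.5,0.0,0.0,-0.0,0.83,-5.83,-0.5,0.0,0.0,-0.0,0.83,-5.83,-0.5,0.0,0.0,-0.0] 6
```

Request:
carry_out(motion=[4.16,-3.29,-0.45,0,0,0.04,4.02,-3.47,-0.45,0,0,0.04,3.86,-3.64,-0.45,0,0,0.04,3.7,-3.8,-0.45,0,0,0.04,3.54,-3.95,-0.45,0,0,0.04,3.37,-4.1,-0.45,0,0,0.06])

```text
clock: 2.75
tool_pos: [0.3493, -0.3473, 0.3301]
eef_rot: [1.0, -0.002, 0.0, 0.0]
contact_force: [1.2, -0.8, 0.4]
opening: 0.998
```

Request:
carry_out(motion=[0.83,-5.83,-0.5,0,0,0,0.83,-5.83,-0.5,0,0,0,0.83,-5.83,-0.5,0,0,0,0.83,-5.83,-0.5,0,0,0,0.83,-5.83,-0.5,0,0,0,0.83,-5.83,-0.5,0,0,0,0,0,0,0,0,0,0,0,0,0,0,0])

```text
clock: 3.75
tool_pos: [0.399, 0.0005, 0.3597]
eef_rot: [1.0, -0.002, -0.0, 0.0]
contact_force: [-0.1, -0.3, -0.3]
opening: 0.996
```

```bash
cat > look.py <<'E'
from h import *
import sys
name=sys.argv[1]
st=monitor.get_state(); p=snapshot("wrist"); save(p,name+".png",scale=1.3); np.save(name+".npy",[p,st],allow_pickle=True)
print("clock",st["clock"],st["tool_pos"].round(4),"yaw",yaw(st).round(3),"q",st["q"].round(2),"F",st["contact_force"].round(1),"open",round(st["opening"],3))
w=cloud(p,st)
for th in sys.argv[2:]:
    for d in finder.masks_of(p,th)[:3]:
        if d["p"]<.3: continue
        q=w[d["pixels"]]; q=q[~np.isnan(q[:,0])]; h=np.percentile(q[:,2],90); q=q[abs(q[:,2]-h)<.008]
        print(th,round(float(d["p"]),2),np.round(d["extent"]),"h",h.round(4),*[np.round(x,4) for x in rect(q[:,:2])])
E
python3 look.py w1 spectacle_case pen_box folding_camera printing_block tray meter
```

```text
clock 3.75 [0.399  0.0005 0.3597] yaw -0.003 q [-0.01  0.31 -0.15  2.12  0.07  0.72 -1.77] F [-0.1 -0.3 -0.3] open 0.996
spectacle_case 0.96 [249.  81. 310. 180.] h 0.0375 [0.4384 0.0035] [0.1037 0.0432] -0.2619
spectacle_case 0.72 [108. 194. 158. 239.] h 0.045 [0.3437 0.176 ] [0.0248 0.0246] -0.044
pen_box 0.87 [349.  87. 407. 195.] h 0.0356 [ 0.4278 -0.1052] [0.1121 0.0409] -0.1189
printing_block 0.92 [142.  82. 194. 187.] h 0.0372 [0.4365 0.1258] [0.1042 0.0427] -0.1216
tray 0.61 [  8.   0. 260.  17.] h 0.0534 [0.5601 0.1371] [0.2303 0.0096] -1.5649
meter 0.97 [465. 104. 548. 179.] h 0.0634 [ 0.4304 -0.249 ] [0.0294 0.0286] -1.3786
meter 0.8 [521. 226. 560. 264.] h 0.0346 [ 0.3044 -0.3094] [0.0374 0.0261] 0.0326
```

View pics/w1.png

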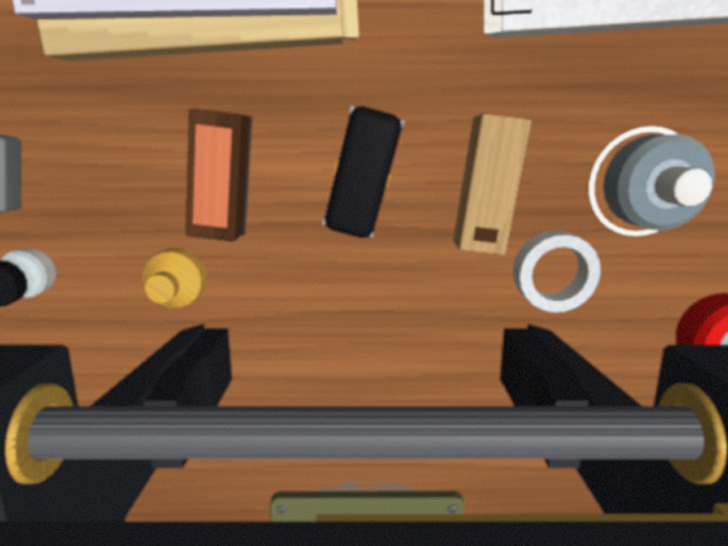

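The wrist picture shows the printing block (217,175), black spectacle case (363,172), pen box (493,183) and grey meter (670,180) on its ring. I'll start with the spectacle case and put it in the middle slot.

```bash
python3 - <<'E'
from h import *
plan((.4384,.0035,.16,-.262),(.4384,.0035,.081,-.262))
print()
plan((.4384,.0035,.17,-.262),(.636,.138,.17,0.),(.636,.138,.120,0),start=(.4384,.0035,.081,-.262))
E
```

```text
wp [ 0.438  0.004  0.16  -0.262]
[0.98,-0.09,4.99,0.0,0.0,0.06,0.98,-0.15,4.99,0.0,0.0,0.06,0.96,-0.22,4.99,0.0,0.0,0.06,0.95,-0.28,4.99,0.0,0.0,0.06] 4
wp [ 0.438  0.004  0.081 -0.262]
[0.0,-0.0,3.95,0.0,0.0,-0.0,0.0,-0.0,3.95,0.0,0.0,-0.0] 2

wp [ 0.438  0.004  0.17  -0.262]
[0.0,-0.0,-4.45,0.0,0.0,-0.0,0.0,-0.0,-4.45,0.0,0.0,-0.0] 2
wp [0.636 0.138 0.17  0.   ]
[3.9,-4.53,-0.0,0.0,0.0,-0.07,4.19,-4.26,-0.0,0.0,0.0,-0.07,4.46,-3.98,-0.0,0.0,0.0,-0.07,4.71,-3.68,-0.0,0.0,0.0,-0.07] 4
wp [0.636 0.138 0.12  0.   ]
[0.0,0.0,5.0,0.0,0.0,-0.0] 1
```

Request:
carry_out(motion=[0.98,-0.09,4.99,0,0,0.065,0.98,-0.15,4.99,0,0,0.065,0.96,-0.22,4.99,0,0,0.065,0.95,-0.28,4.99,0,0,0.065,0,0,3.95,0,0,0,0,0,3.95,0,0,0,0,0,0,0,0,0,0,0,0,0,0,0])

```text
clock: 5.1
tool_pos: [0.4436, 0.0034, 0.1043]
eef_rot: [0.991, -0.132, -0.004, 0.002]
contact_force: [-0.1, 0.7, 0.2]
opening: 1.002
```

Request:
carry_out(motion=[0,0,0,0,0,0,0,0,0,0,0,0,0,0,0,0,0,0,0,0,0,0,0,0,0,0,0,0,0,0,0,0,0,0,0,0], hand=3, grip_force=25)

```text
clock: 5.85
tool_pos: [0.4435, 0.0037, 0.1037]
eef_rot: [0.991, -0.131, -0.004, 0.002]
contact_force: [-0.7, -0.5, -0.1]
opening: 0.352
```

Request:
carry_out(motion=[0,0,-4.45,0,0,0,0,0,-4.45,0,0,0,0,0,0,0,0,0])

```text
clock: 6.22
tool_pos: [0.4455, 0.0039, 0.1951]
eef_rot: [0.991, -0.131, -0.001, 0.001]
contact_force: [0.6, 0.1, -1.1]
opening: 0.338
```

```bash
sed -i 's#/.06)#/.035)#; s#/.18)#/.12)#' h.py; python3 - <<'E'
from h import *
plan((.4384,.0035,.081,-.262))
print()
plan((.4384,.0035,.17,-.262),(.636,.138,.17,0.),(.636,.138,.120,0),start=(.4384,.0035,.081,-.262))
E
```

```text
wp [ 0.438  0.004  0.081 -0.262]
[-0.17,0.06,2.85,0.0,0.0,-0.0,-0.17,0.06,2.85,0.0,0.0,-0.0,-0.17,0.06,2.85,0.0,0.0,-0.0,-0.17,0.06,2.85,0.0,0.0,-0.0] 4

wp [ 0.438  0.004  0.17  -0.262]
[0.0,-0.0,-2.97,0.0,0.0,-0.0,0.0,-0.0,-2.97,0.0,0.0,-0.0,0.0,-0.0,-2.97,0.0,0.0,-0.0] 3
wp [0.636 0.138 0.17  0.   ]
[2.23,-2.59,-0.0,0.0,0.0,-0.04,2.32,-2.5,-0.0,0.0,0.0,-0.04,2.42,-2.41,-0.0,0.0,0.0,-0.04,2.5,-2.32,-0.0,0.0,0.0,-0.04,2.59,-2.23,-0.0,0.0,0.0,-0.04,2.67,-2.13,-0.0,0.0,0.0,-0.04,2.75,-2.03,-0.0,0.0,0.0,-0.04] 7
wp [0.636 0.138 0.12  0.   ]
[0.0,-0.0,2.5,0.0,0.0,-0.0,0.0,-0.0,2.5,0.0,0.0,-0.0] 2
```

Request:
carry_out(motion=[-0.17,0.06,2.85,0,0,0,-0.17,0.06,2.85,0,0,0,-0.17,0.06,2.85,0,0,0,-0.17,0.06,2.85,0,0,0,0,0,0,0,0,0], hand=8.8)

```text
clock: 6.85
tool_pos: [0.4431, 0.0031, 0.0865]
eef_rot: [0.991, -0.13, -0.012, 0.003]
contact_force: [0.2, 0.4, 0.7]
opening: 0.884
```

Request:
carry_out(motion=[0,0,0,0,0,0,0,0,0,0,0,0,0,0,0,0,0,0,0,0,0,0,0,0,0,0,0,0,0,0], hand=3, grip_force=25)

```text
clock: 7.48
tool_pos: [0.4438, 0.0029, 0.0886]
eef_rot: [0.991, -0.131, -0.01, 0.003]
contact_force: [-0.2, -0.4, 6.1]
opening: 0.496
```

Request:
carry_out(motion=[0,0,-2.97,0,0,0,0,0,-2.97,0,0,0,0,0,-2.97,0,0,0,0,0,0,0,0,0])

```text
clock: 7.98
tool_pos: [0.4463, 0.0032, 0.1786]
eef_rot: [0.991, -0.131, -0.008, 0.002]
contact_force: [0.8, 1.0, -0.7]
opening: 0.496
```

```bash
python3 - <<'E'
from h import *
print(monitor.get_state()["q"].round(2))
plan((.636,.138,.178,0.),(.636,.138,.1275,0))
E
```

```text
[ 0.07  0.71 -0.28  2.18  0.59  0.34 -2.55]
wp [0.636 0.138 0.178 0.   ]
[2.11,-2.57,0.01,0.0,0.0,-0.04,2.21,-2.48,0.01,0.0,0.0,-0.04,2.3,-2.4,0.01,0.0,0.0,-0.04,2.39,-2.31,0.01,0.0,0.0,-0.04,2.47,-2.22,0.01,0.0,0.0,-0.04,2.56,-2.12,0.01,0.0,0.0,-0.04,2.63,-2.03,0.01,0.0,0.0,-0.04] 7
wp [0.636 0.138 0.128 0.   ]
[0.0,-0.0,2.52,0.0,0.0,-0.0,0.0,-0.0,2.52,0.0,0.0,-0.0] 2
```

Request:
carry_out(motion=[2.11,-2.57,0,0,0,-0.038,2.21,-2.48,0,0,0,-0.038,2.3,-2.4,0,0,0,-0.038,2.39,-2.31,0,0,0,-0.038,2.47,-2.22,0,0,0,-0.038,2.56,-2.12,0,0,0,-0.038,2.63,-2.03,0,0,0,-0.038,0,0,0,0,0,0])

```text
clock: 8.98
tool_pos: [0.6354, 0.1405, 0.1707]
eef_rot: [1.0, 0.002, -0.011, 0.001]
contact_force: [-0.5, -0.8, -0.4]
opening: 0.496
```

```bash
python3 - <<'E'
from h import *
st=monitor.get_state();print(st["q"].round(2),st["tool_pos"].round(4),yaw(st).round(3),R.from_quat(st["eef_rot"]).as_matrix()[:,2].round(3),st["opening"])
plan((.636,.138,.1275,0))
E
python3 look.py w2 tray pen_box printing_block spectacle_case
```

```text
[-0.04  0.93 -0.47  1.56  0.52  0.81 -2.29] [0.6354 0.1405 0.1707] 0.005 [-0.021 -0.002 -1.   ] 0.49646586625969996
wp [0.636 0.138 0.128 0.   ]
[0.03,0.13,2.16,0.0,0.0,0.0,0.03,0.13,2.16,0.0,0.0,0.0] 2
clock 8.975 [0.6354 0.1405 0.1707] yaw 0.005 q [-0.04  0.93 -0.47  1.56  0.52  0.81 -2.29] F [-0.5 -0.8 -0.4] open 0.496
tray 0.57 [ 53.  71. 518. 313.] h 0.0521 [0.6631 0.1381] [0.232  0.1073] -1.5629
spectacle_case 0.72 [224. 152. 340. 397.] h 0.1193 [0.6314 0.1406] [0.102  0.0434] 0.0066
```

```bash
cat >> h.py <<'E'
def plan(*wps,start=None,step=.035,ang=.12):
    """wps (x,y,z,yaw), tool down; prints rows (corrects tilt of the present pose)"""
    D=lambda y: R.from_euler("z",y)*R.from_quat([1,0,0,0])
    if start is None: st=monitor.get_state(); p,r=np.array(st["tool_pos"]),R.from_quat(st["eef_rot"])
    else: p,r=np.array(start[:3]),D(start[3])
    for w in wps:
        d=np.array(w[:3])-p; rv=(r.inv()*D(w[3])).as_rotvec()
        n=int(max(np.ceil(np.linalg.norm(d)/step),np.ceil(np.linalg.norm(rv)/ang),1)); rows=[]
        for k in range(n):
            rows.append([round(float(v),2) for v in 100*r.inv().apply(d/n)]+[round(float(v),3) for v in rv/n]); r=r*R.from_rotvec(rv/n)
        p=np.array(w[:3]); print("wp",np.round(w,3),n)
        for i in range(0,n,8): print("  ",str(sum(rows[i:i+8],[])).replace(" ","").replace("-0.0,","0,").replace("0.0,","0,"))
E
python3 - <<'E'
from h import *
plan((.636,.138,.1275,0))
plan((.636,.138,.22,0),(.435,-.104,.22,-.119),(.435,-.104,.083,-.119),start=(.636,.138,.1275,0))
E
```

```text
wp [0.636 0.138 0.128 0.   ] 2
   [0.16,-0.04,2.23,0.002,0.011,0.001,0.13,-0.04,2.23,0.002,0.011,0.001]
wp [0.636 0.138 0.22  0.   ] 3
   [0,0,-3.08,0,0,0,0,0,-3.08,0,0,0,0,0,-3.08,0,0,0.0]
wp [ 0.435 -0.104  0.22  -0.119] 9
   [-2.23,2.69,0,0,0,0.013,-2.2,2.72,0,0,0,0.013,-2.16,2.75,0,0,0,0.013,-2.12,2.78,0,0,0,0.013,-2.09,2.8,0,0,0,0.013,-2.05,2.83,0,0,0,0.013,-2.01,2.86,0,0,0,0.013,-1.98,2.88,0,0,0,0.013]
   [-1.94,2.91,0,0,0,0.013]
wp [ 0.435 -0.104  0.083 -0.119] 4
   [0,0,3.43,0,0,0,0,0,3.43,0,0,0,0,0,3.43,0,0,0,0,0,3.43,0,0,0.0]
```

Request:
carry_out(motion=[0.16,-0.04,2.23,0.002,0.011,0,0.13,-0.04,2.23,0.002,0.011,0,0,0,0,0,0,0,0,0,0,0,0,0])

```text
clock: 9.72
tool_pos: [0.6369, 0.1388, 0.1288]
eef_rot: [1.0, 0.002, 0.0, -0.0]
contact_force: [-0.1, -0.2, -1.0]
opening: 0.496
```

Request:
carry_out(motion=[0,0,0,0,0,0,0,0,0,0,0,0,0,0,-3,0,0,0,0,0,-3,0,0,0,0,0,-3.2,0,0,0,0,0,0,0,0,0], hand=6)

```text
clock: 10.48
tool_pos: [0.6384, 0.1398, 0.2232]
eef_rot: [1.0, 0.001, 0.003, -0.001]
contact_force: [1.0, -0.2, 0.1]
opening: 0.679
```

Request:
carry_out(motion=[-2.23,2.69,0,0,0,0.013,-2.2,2.72,0,0,0,0.013,-2.16,2.75,0,0,0,0.013,-2.12,2.78,0,0,0,0.013,-2.09,2.8,0,0,0,0.013,-2.05,2.83,0,0,0,0.013,-2.01,2.86,0,0,0,0.013,-1.98,2.88,0,0,0,0.013], hand=8.8)

```text
clock: 11.48
tool_pos: [0.4579, -0.0777, 0.2192]
eef_rot: [0.999, -0.051, -0.0, -0.001]
contact_force: [0.5, -1.4, 0.1]
opening: 0.998
```

```bash
python3 look.py w3 pen_box printing_block; python3 - <<'E'
from h import *
plan((.435,-.105,.15,-.119),(.435,-.105,.083,-.119))
E
```

```text
clock 11.475 [ 0.4579 -0.0777  0.2192] yaw -0.101 q [ 0.35  0.66 -0.45  2.11  0.59  0.49 -2.22] F [ 0.5 -1.4  0.1] open 0.998
pen_box 0.97 [293. 160. 355. 302.] h 0.0357 [ 0.4283 -0.1053] [0.112  0.0405] -0.1191
pen_box 0.5 [280.   2. 560.  74.] h 0.0295 [ 0.5604 -0.1803] [0.1868 0.0456] 1.466
printing_block 0.76 [  0. 178.  79. 309.] h 0.0371 [0.458  0.1162] [0.0622 0.0355] -0.2373
wp [ 0.435 -0.105  0.15  -0.119] 3
   [-0.65,0.96,2.31,0,0.001,0.005,-0.64,0.96,2.31,0,0.001,0.005,-0.64,0.96,2.31,0,0.001,0.005]
wp [ 0.435 -0.105  0.083 -0.119] 2
   [0,0,3.35,0,0,0,0,0,3.35,0,0,0.0]
```

Request:
carry_out(motion=[-0.65,0.96,2.31,0,0,0.005,-0.64,0.96,2.31,0,0,0.005,-0.64,0.96,2.31,0,0,0.005,0,0,2.3,0,0,0,0,0,2.2,0,0,0,0,0,2.2,0,0,0,0,0,0,0,0,0])

```text
clock: 12.5
tool_pos: [0.4397, -0.1026, 0.0838]
eef_rot: [0.998, -0.057, -0.002, -0.001]
contact_force: [-0.6, -0.1, -1.0]
opening: 0.999
```

Request:
carry_out(motion=[0,0,0,0,0,0,0,0,0,0,0,0,0,0,0,0,0,0,0,0,0,0,0,0,0,0,0,0,0,0], hand=3)

```text
clock: 13.12
tool_pos: [0.4394, -0.1043, 0.0854]
eef_rot: [0.998, -0.058, -0.001, -0.001]
contact_force: [0.0, -1.3, 0.8]
opening: 0.454
```

Request:
carry_out(motion=[0,0,-3,0,0,0,0,0,-3,0,0,0,0,0,-3,0,0,0,0,0,-1,0,0,0,0,0,0,0,0,0])

```text
clock: 13.75
tool_pos: [0.4397, -0.1044, 0.1852]
eef_rot: [0.998, -0.058, -0.001, -0.001]
contact_force: [-0.4, 0.3, -2.4]
opening: 0.45
```

```bash
python3 - <<'E'
from h import *
st=monitor.get_state();print(st["q"].round(2),st["tool_pos"])
plan((.642,.072,.18,0),step=.03)
E
```

```text
[ 0.45  0.73 -0.51  2.17  0.84  0.45 -2.43] [ 0.43970355 -0.1043773   0.18516715]
wp [0.642 0.072 0.18  0.   ] 9
   [2.01,-2.21,0.06,0,0,-0.013,2.03,-2.18,0.06,0,0,-0.013,2.06,-2.15,0.06,0,0,-0.013,2.09,-2.13,0.06,0,0,-0.013,2.12,-2.1,0.06,0,0,-0.013,2.14,-2.07,0.06,0,0,-0.013,2.17,-2.05,0.06,0,0,-0.013,2.2,-2.02,0.06,0,0,-0.013]
   [2.22,-1.99,0.06,0,0,-0.013]
```

Request:
carry_out(motion=[2.01,-2.21,0.06,0,0,-0.013,2.03,-2.18,0.06,0,0,-0.013,2.06,-2.15,0.06,0,0,-0.013,2.09,-2.13,0.06,0,0,-0.013,2.12,-2.1,0.06,0,0,-0.013,2.14,-2.07,0.06,0,0,-0.013,2.17,-2.05,0.06,0,0,-0.013,2.2,-2.02,0.06,0,0,-0.013])

```text
clock: 14.75
tool_pos: [0.6193, 0.0535, 0.1779]
eef_rot: [1.0, -0.005, -0.003, 0.0]
contact_force: [0.7, 1.0, -2.0]
opening: 0.45
```

Request:
carry_out(motion=[2.22,-1.99,0.06,0,0,-0.013,0,0,0,0,0,0,0,0,0,0,0,0])

```text
clock: 15.12
tool_pos: [0.6406, 0.0718, 0.1778]
eef_rot: [1.0, 0.001, -0.003, 0.0]
contact_force: [-0.7, -0.5, -0.3]
opening: 0.45
```

```bash
python3 look.py w4 pen_box spectacle_case tray; python3 - <<'E'
from h import *
plan((.642,.071,.1235,0),step=.02)
E
```

```text
clock 15.125 [0.6406 0.0718 0.1778] yaw 0.002 q [ 0.14  0.94 -0.63  1.58  0.68  0.86 -2.32] F [-0.7 -0.5 -0.3] open 0.45
pen_box 0.57 [226. 162. 338. 392.] h 0.1279 [0.6381 0.072 ] [0.0949 0.0401] 0.007
pen_box 0.5 [  0.  63. 378. 356.] h 0.0315 [0.6326 0.1205] [0.22   0.1891] -1.5155
spectacle_case 0.72 [110. 147. 208. 297.] h 0.0744 [0.6469 0.1379] [0.0771 0.042 ] -0.0038
wp [0.642 0.071 0.124 0.   ] 3
   [0.03,0.02,1.86,0,0.001,0,0.03,0.02,1.86,0,0.001,0,0.03,0.01,1.86,0,0.001,0.0]
```

View pics/w4.png

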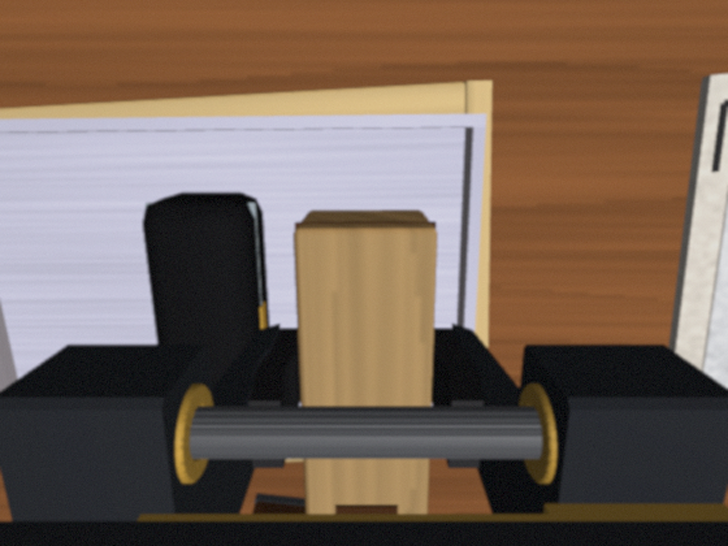

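The black case at (205,275) lies flat in the middle of the tray. The pen box is held over the -y slot and clears both the case and the wall at (468,230). Lower it, then fetch the block.

Request:
carry_out(motion=[0.03,0.02,1.86,0,0,0,0.03,0.02,1.86,0,0,0,0.03,0.01,1.76,0,0,0,0,0,0,0,0,0,0,0,0,0,0,0])

```text
clock: 15.95
tool_pos: [0.6423, 0.0722, 0.1242]
eef_rot: [1.0, 0.001, -0.002, -0.001]
contact_force: [0.7, 0.6, -0.6]
opening: 0.452
```

Request:
carry_out(motion=[0,0,0,0,0,0,0,0,0,0,0,0,0,0,-3,0,0,0,0,0,-3,0,0,0,0,0,-3.2,0,0,0,0,0,0,0,0,0], hand=4.9)

```text
clock: 16.7
tool_pos: [0.6442, 0.0727, 0.2197]
eef_rot: [1.0, 0.001, 0.001, -0.002]
contact_force: [0.2, 0.5, 1.0]
opening: 0.552
```

```bash
python3 - <<'E'
from h import *
st=monitor.get_state();print(st["q"].round(2),st["tool_pos"],yaw(st))
plan((.46,.125,.22,3.02))
E
```

```text
[ 0.16  0.89 -0.66  1.55  0.64  0.92 -2.29] [0.64418709 0.07265052 0.21966052] 0.0011364128620256124
wp [0.46  0.125 0.22  3.02 ] 26
   [-0.71,-0.2,0,0,0,-0.116,-0.68,-0.28,0,0,0,-0.116,-0.64,-0.36,0,0,0,-0.116,-0.6,-0.43,0,0,0,-0.116,-0.54,-0.5,0,0,0,-0.116,-0.48,-0.56,0,0,0,-0.116,-0.41,-0.61,0,0,0,-0.116,-0.34,-0.65,0,0,0,-0.116]
   [-0.26,-0.69,0,0,0,-0.116,-0.18,-0.71,0,0,0,-0.116,-0.1,-0.73,0,0,0,-0.116,-0.01,-0.74,0,0,0,-0.116,0.07,-0.73,0,0,0,-0.116,0.16,-0.72,0,0,0,-0.116,0.24,-0.7,0,0,0,-0.116,0.32,-0.66,0,0,0,-0.116]
   [0.39,-0.62,0,0,0,-0.116,0.46,-0.57,0,0,0,-0.116,0.53,-0.51,0,0,0,-0.116,0.58,-0.45,0,0,0,-0.116,0.63,-0.38,0,0,0,-0.116,0.67,-0.3,0,0,0,-0.116,0.7,-0.22,0,0,0,-0.116,0.72,-0.14,0,0,0,-0.116]
   [0.73,-0.06,0,0,0,-0.116,0.74,0.03,0,0,0,-0.116]
```

Request:
carry_out(motion=[0,0,0,0,0,-0.16,0,0,0,0,0,-0.16,0,0,0,0,0,-0.16,0,0,0,0,0,-0.16,0,0,0,0,0,-0.16,0,0,0,0,0,-0.16,0,0,0,0,0,-0.16,0,0,0,0,0,-0.16], hand=8.8)

```text
clock: 17.7
tool_pos: [0.6423, 0.0716, 0.2155]
eef_rot: [0.8, 0.6, -0.001, -0.002]
contact_force: [0.2, -0.5, -0.4]
opening: 0.997
```

Request:
carry_out(motion=[0,0,0,0,0,-0.16,0,0,0,0,0,-0.16,0,0,0,0,0,-0.16,0,0,0,0,0,-0.16,0,0,0,0,0,-0.16,0,0,0,0,0,-0.16,0,0,0,0,0,-0.16,0,0,0,0,0,-0.16])

```text
clock: 18.7
tool_pos: [0.6424, 0.0717, 0.2154]
eef_rot: [0.283, 0.959, -0.0, -0.002]
contact_force: [-0.2, 0.4, -0.4]
opening: 0.997
```

Request:
carry_out(motion=[0,0,0,0,0,-0.16,0,0,0,0,0,-0.16,0,0,0,0,0,-0.14])

```text
clock: 19.08
tool_pos: [0.6424, 0.0717, 0.2154]
eef_rot: [0.058, 0.998, 0.0, -0.002]
contact_force: [-0.0, 0.4, -0.2]
opening: 1.0
```

```bash
python3 - <<'E'
from h import *
st=monitor.get_state();print(st["q"].round(2),st["tool_pos"],yaw(st))
plan((.46,.125,.22,3.02))
E
```

```text
[ 0.38  1.13 -1.27  1.54  1.1   1.31  0.42] [0.64235976 0.07165958 0.21538684] 3.0262921786395873
wp [0.46  0.125 0.22  3.02 ] 6
   [3.12,0.53,-0.06,0,-0.001,0.001,3.12,0.53,-0.07,0,-0.001,0.001,3.12,0.53,-0.07,0,-0.001,0.001,3.12,0.52,-0.07,0,-0.001,0.001,3.12,0.52,-0.07,0,-0.001,0.001,3.12,0.52,-0.07,0,-0.001,0.001]
```

Request:
carry_out(motion=[3.12,0.53,-0.06,0,0,0,3.12,0.53,-0.07,0,0,0,3.12,0.53,-0.07,0,0,0,3.12,0.52,-0.07,0,0,0,3.12,0.52,-0.07,0,0,0,3.12,0.52,-0.07,0,0,0,0,0,0,0,0,0])

```text
clock: 19.95
tool_pos: [0.4589, 0.1258, 0.221]
eef_rot: [0.058, 0.998, 0.0, -0.002]
contact_force: [0.5, -0.2, 0.1]
opening: 0.998
```

```bash
python3 look.py w5 printing_block;  python3 - <<'E'
from h import *
plan((.445,.1245,.15,3.02),(.445,.1245,.083,3.02),step=.025)
E
```

```text
clock 19.95 [0.4589 0.1258 0.221 ] yaw 3.026 q [ 0.34  0.99 -1.32  2.06  1.12  1.12 -0.08] F [ 0.5 -0.2  0.1] open 0.998
printing_block 0.71 [248.  97. 309. 241.] h 0.037 [0.4365 0.1268] [0.1037 0.042 ] -0.1275
wp [0.445 0.124 0.15  3.02 ] 3
   [0.52,-0.1,2.37,0,-0.001,0,0.53,-0.09,2.37,0,-0.001,0,0.53,-0.09,2.36,0,-0.001,0.0]
wp [0.445 0.124 0.083 3.02 ] 3
   [0,0,2.23,0,0,0,0,0,2.23,0,0,0,0,0,2.23,0,0,0.0]
```

Request:
carry_out(motion=[0.52,-0.05,2.37,0,0,0,0.53,-0.05,2.37,0,0,0,0.53,-0.05,2.36,0,0,0,0,0,2.23,0,0,0,0,0,2.23,0,0,0,0,0,2.23,0,0,0,0,0,0,0,0,0])

```text
clock: 20.92
tool_pos: [0.4446, 0.1256, 0.0819]
eef_rot: [0.061, 0.998, 0.0, -0.003]
contact_force: [0.7, 0.8, -0.2]
opening: 1.0
```

Request:
carry_out(motion=[0,0,0,0,0,0,0,0,0,0,0,0,0,0,0,0,0,0,0,0,0,0,0,0,0,0,0,0,0,0], hand=3)

```text
clock: 21.55
tool_pos: [0.4445, 0.1261, 0.0837]
eef_rot: [0.06, 0.998, 0.001, -0.001]
contact_force: [-0.3, -1.3, 1.9]
opening: 0.474
```

Request:
carry_out(motion=[0,0,-3,0,0,0,0,0,-3,0,0,0,0,0,-3,0,0,0,0,0,-1,0,0,0,0,0,0,0,0,0])

```text
clock: 22.18
tool_pos: [0.4449, 0.1259, 0.1835]
eef_rot: [0.06, 0.998, 0.001, -0.001]
contact_force: [-0.1, 0.2, -2.2]
opening: 0.474
```

```bash
python3 - <<'E'
from h import *
st=monitor.get_state();print(st["q"].round(2),st["tool_pos"],yaw(st))
plan((.644,.206,.18,3.142),step=.03)
E
```

```text
[ 0.3   1.03 -1.26  2.12  1.21  1.05 -0.19] [0.44485304 0.12591109 0.18348711] 3.0210823925829593
wp [0.644 0.206 0.18  3.142] 8
   [-2.35,1.29,0.04,0,0,-0.015,-2.37,1.26,0.04,0,0,-0.015,-2.39,1.22,0.04,0,0,-0.015,-2.41,1.19,0.04,0,0,-0.015,-2.42,1.15,0.04,0,0,-0.015,-2.44,1.11,0.04,0,0,-0.015,-2.46,1.07,0.04,0,0,-0.015,-2.47,1.04,0.04,0,0,-0.015]
```

Request:
carry_out(motion=[-2.35,1.29,0.04,0,0,-0.015,-2.37,1.26,0.04,0,0,-0.015,-2.39,1.22,0.04,0,0,-0.015,-2.41,1.19,0.04,0,0,-0.015,-2.42,1.15,0.04,0,0,-0.015,-2.44,1.11,0.04,0,0,-0.015,-2.46,1.07,0.04,0,0,-0.015,-2.47,1.04,0.04,0,0,-0.015])

```text
clock: 23.18
tool_pos: [0.6441, 0.2059, 0.1774]
eef_rot: [-0.0, 1.0, -0.0, -0.003]
contact_force: [-0.2, -0.1, -0.5]
opening: 0.476
```

Request:
carry_out(motion=[0,0,0,0,0,0,0,0,0,0,0,0])

```text
clock: 23.42
tool_pos: [0.6426, 0.2058, 0.1785]
eef_rot: [-0.0, 1.0, 0.0, -0.003]
contact_force: [-0.7, 0.0, -0.6]
opening: 0.474
```

```bash
python3 look.py w6 printing_block pen_box spectacle_case tray; python3 - <<'E'
from h import *
plan((.644,.206,.122,3.142),step=.02)
E
```

```text
clock 23.425 [0.6426 0.2058 0.1785] yaw -3.141 q [ 0.14  1.19 -1.22  1.47  1.13  1.29  0.38] F [-0.7  0.  -0.6] open 0.474
printing_block 0.73 [222. 123. 342. 388.] h 0.1316 [0.6345 0.2065] [0.1041 0.0423] 0.0025
pen_box 0.63 [  0. 108. 105. 291.] h 0.0723 [0.6241 0.0739] [0.0982 0.041 ] 0.0019
spectacle_case 0.55 [108. 114. 210. 298.] h 0.0742 [0.6282 0.1408] [0.0949 0.0422] 0.0026
tray 0.96 [  0.  65. 373. 298.] h 0.0527 [0.6222 0.1411] [0.2248 0.1322] -1.5583
wp [0.644 0.206 0.122 3.142] 3
   [-0.02,0,1.93,0,-0.001,0,-0.02,0.01,1.93,0,-0.001,0,-0.02,0.01,1.93,0,-0.001,-0.0]
```

Request:
carry_out(motion=[0,0,1.9,0,0,0,0,0,1.9,0,0,0,0,0,1.85,0,0,0,0,0,0,0,0,0,0,0,0,0,0,0])

```text
clock: 24.3
tool_pos: [0.6435, 0.2064, 0.123]
eef_rot: [0.0, 1.0, 0.001, -0.002]
contact_force: [0.0, 0.2, -1.5]
opening: 0.473
```

Request:
carry_out(motion=[0,0,0,0,0,0,0,0,0,0,0,0,0,0,-3,0,0,0,0,0,-3,0,0,0,0,0,-3.2,0,0,0,0,0,0,0,0,0], hand=5)

```text
clock: 25.05
tool_pos: [0.645, 0.2078, 0.2211]
eef_rot: [0.0, 1.0, 0.003, 0.002]
contact_force: [0.9, -0.3, -0.8]
opening: 0.565
```

Request:
carry_out(motion=[0,0,0,0,0,0.16,0,0,0,0,0,0.16,0,0,0,0,0,0.16,0,0,0,0,0,0.16,0,0,0,0,0,0.16,0,0,0,0,0,0.16,0,0,0,0,0,0.16,0,0,0,0,0,0.16])

```text
clock: 26.05
tool_pos: [0.6437, 0.2061, 0.2158]
eef_rot: [0.599, 0.801, -0.0, -0.002]
contact_force: [-1.2, 0.5, 0.3]
opening: 0.564
```

```bash
python3 - <<'E'
from h import *
st=monitor.get_state();print(st["q"].round(2),st["tool_pos"],yaw(st))
plan((.53,-.08,.33,1.63),step=.04)
E
```

```text
[ 0.09  1.05 -1.04  1.45  0.94  1.19 -0.8 ] [0.6437061  0.20609421 0.2157605 ] 1.8564054353796804
wp [ 0.53 -0.08  0.33  1.63] 9
   [-2.69,-2.11,-1.27,0,0,0.025,-2.74,-2.04,-1.27,0,0,0.025,-2.79,-1.97,-1.27,0,0,0.025,-2.84,-1.9,-1.27,0,0,0.025,-2.89,-1.83,-1.27,0,0,0.025,-2.94,-1.75,-1.27,0,0,0.025,-2.98,-1.68,-1.27,0,0,0.025,-3.02,-1.6,-1.27,0,0,0.025]
   [-3.06,-1.53,-1.27,0,0,0.025]
```

```bash
python3 - <<'E'
from h import *
plan((.63,.02,.42,1.571),step=.04)
E
```

```text
wp [0.63  0.02  0.42  1.571] 7
   [-2.49,-0.94,-2.92,0,0,0.041,-2.53,-0.84,-2.92,0,0,0.041,-2.56,-0.74,-2.92,0,0,0.041,-2.59,-0.63,-2.92,0,0,0.041,-2.61,-0.52,-2.92,0,0,0.041,-2.63,-0.41,-2.92,0,0,0.041,-2.65,-0.31,-2.92,0,0,0.041]
```

Request:
carry_out(motion=[-2.49,-0.94,-2.92,0,0,0.041,-2.53,-0.84,-2.92,0,0,0.041,-2.56,-0.74,-2.92,0,0,0.041,-2.59,-0.63,-2.92,0,0,0.041,-2.61,-0.52,-2.92,0,0,0.041,-2.63,-0.41,-2.92,0,0,0.041,-2.65,-0.31,-2.92,0,0,0.041,0,0,0,0,0,0], hand=8.8)

```text
clock: 27.05
tool_pos: [0.6319, 0.0181, 0.4218]
eef_rot: [0.707, 0.707, 0.001, -0.0]
contact_force: [0.1, -0.6, -0.6]
opening: 0.996
```

```bash
python3 look.py w7 printing_block pen_box spectacle_case tray stage board
```

```text
clock 27.05 [0.6319 0.0181 0.4218] yaw 1.57 q [ 0.42  0.78 -1.13  1.35  0.7   1.44 -0.68] F [ 0.1 -0.6 -0.6] open 0.996
printing_block 0.94 [235.   0. 335.  17.] h 0.0733 [0.6361 0.1895] [0.1028 0.0069] -0.0034
pen_box 0.75 [231. 101. 334. 137.] h 0.0728 [0.6315 0.0735] [0.1116 0.0401] 0.0144
spectacle_case 0.66 [231.  33. 329.  78.] h 0.0745 [0.6329 0.1395] [0.1038 0.0435] 0.0003
spectacle_case 0.39 [222. 238. 359. 395.] h 0.0294 [ 0.6478 -0.2086] [0.246  0.1904] -1.5142
tray 0.65 [211.   0. 358. 163.] h 0.0523 [0.6369 0.1115] [0.1759 0.1604] -1.5583
stage 0.64 [219. 237. 360. 396.] h 0.0294 [ 0.6478 -0.2086] [0.246  0.1905] -1.5141
stage 0.38 [122. 355. 170. 370.] h 0.065 [ 0.4321 -0.2534] [0.0293 0.0193] 0.0582
board 0.86 [194.   1. 363. 174.] h 0.0318 [0.6327 0.1102] [0.1969 0.1902] -1.5137
```

View pics/w7.png

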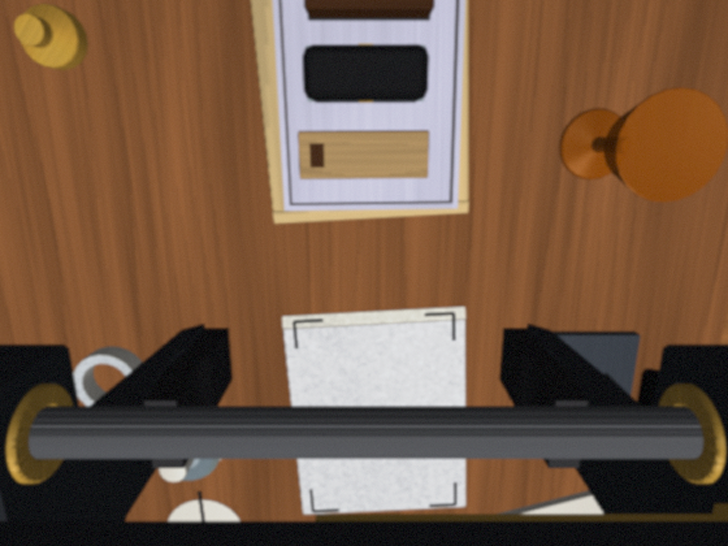

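All three exhibits lie flat and balanced in the tray: block (368,8), case (366,72), pen box (363,155). The brackets show at (293,321), (455,313), (312,512) and (456,506).

```bash
python3 - <<'E'
from h import *
p,st=np.load("w7.npy",allow_pickle=True)
q=np.array([px(p,u/1.3,v/1.3,.030,st)[:2] for u,v in [(293,321),(455,313),(312,512),(456,506)]]); print(q.round(4),q.mean(0))
a=q[0]-q[2],q[1]-q[3]; print([np.arctan2(-x[0],x[1]) for x in a], [np.linalg.norm(x) for x in a])
plan((.636,.283,.26,1.583),(.636,.283,.101,1.583))
E
```

```text
[[ 0.5579 -0.0951]
 [ 0.7246 -0.0864]
 [ 0.5708 -0.3308]
 [ 0.7371 -0.3225]] [ 0.64762372 -0.20870028]
[np.float64(0.054409444351634965), np.float64(0.05278048049658902)] [np.float64(0.2360039650176333), np.float64(0.23645841431594883)]
wp [0.636 0.283 0.26  1.583] 9
   [2.91,0.08,1.77,0,0,-0.001,2.91,0.08,1.77,0,0,-0.001,2.91,0.08,1.77,0,0,-0.001,2.91,0.08,1.77,0,0,-0.001,2.91,0.09,1.77,0,0,-0.001,2.91,0.09,1.76,0,0,-0.001,2.91,0.09,1.76,0,0,-0.001,2.91,0.09,1.76,0,0,-0.001]
   [2.91,0.09,1.76,0,0,-0.001]
wp [0.636 0.283 0.101 1.583] 5
   [0,0,3.18,0,0,0,0,0,3.18,0,0,0,0,0,3.18,0,0,0,0,0,3.18,0,0,0,0,0,3.18,0,0,0.0]
```

Bracket centre is (0.6476, -0.2087), yaw 0.055. Moving behind the tray.

Request:
carry_out(motion=[2.91,0.08,1.77,0,0,-0.001,2.91,0.08,1.77,0,0,-0.001,2.91,0.08,1.77,0,0,-0.001,2.91,0.08,1.77,0,0,-0.001,2.91,0.08,1.77,0,0,-0.002,2.91,0.08,1.77,0,0,-0.002,2.91,0.08,1.77,0,0,-0.002,2.91,0.08,1.77,0,0,-0.002])

```text
clock: 28.4
tool_pos: [0.635, 0.2544, 0.2771]
eef_rot: [0.701, 0.713, -0.001, -0.002]
contact_force: [0.4, -0.8, -0.6]
opening: 0.999
```

Request:
carry_out(motion=[2.91,0.09,1.76,0,0,-0.001,0,0,3.1,0,0,0,0,0,3.1,0,0,0,0,0,3.1,0,0,0,0,0,0,0,0,0,0,0,0,0,0,0])

```text
clock: 29.15
tool_pos: [0.6357, 0.2831, 0.1689]
eef_rot: [0.701, 0.713, 0.0, -0.002]
contact_force: [1.0, 0.2, 0.3]
opening: 1.003
```

```bash
python3 - <<'E'
from h import *
st=monitor.get_state();print(st["q"].round(2),st["tool_pos"].round(4),yaw(st))
plan((.636,.283,.101,1.583))
plan((.6405,-.06,.101,1.621),start=(.636,.283,.101,1.583),step=.025)
E
```

```text
[-0.06  1.1  -0.95  1.41  0.93  1.11 -1.14] [0.6357 0.2831 0.1689] 1.5877696264228371
wp [0.636 0.283 0.101 1.583] 2
   [-0.02,0.02,3.39,-0.001,-0.002,0.002,-0.01,0.02,3.39,-0.001,-0.002,0.002]
wp [ 0.64  -0.06   0.101  1.621] 14
   [-2.45,0,0,0,0,-0.003,-2.45,0,0,0,0,-0.003,-2.45,-0.01,0,0,0,-0.003,-2.45,-0.02,0,0,0,-0.003,-2.45,-0.02,0,0,0,-0.003,-2.45,-0.03,0,0,0,-0.003,-2.45,-0.04,0,0,0,-0.003,-2.45,-0.04,0,0,0,-0.003]
   [-2.45,-0.05,0,0,0,-0.003,-2.45,-0.06,0,0,0,-0.003,-2.45,-0.06,0,0,0,-0.003,-2.45,-0.07,0,0,0,-0.003,-2.45,-0.08,0,0,0,-0.003,-2.45,-0.08,0,0,0,-0.003]
```

Request:
carry_out(motion=[0,0.02,2.3,0,-0.001,0.002,0,0.02,2.3,0,-0.001,0.002,0,0,2.2,0,0,0,0,0,0,0,0,0,0,0,0,0,0,0])

```text
clock: 29.78
tool_pos: [0.6359, 0.2826, 0.1]
eef_rot: [0.703, 0.712, -0.001, -0.001]
contact_force: [0.2, -1.1, 1.0]
opening: 0.998
```

Request:
carry_out(motion=[-0.6,0,0,0,0,0,-0.6,0,0,0,0,0,-0.6,0,0,0,0,-0.001,-0.8,0,0,0,0,-0.002,-1,0,0,0,0,-0.002,-1.2,0,0,0,0,-0.002,-1.2,0,0,0,0,-0.002,-1.2,0,0,0,0,-0.002])

```text
clock: 30.78
tool_pos: [0.6364, 0.2129, 0.1004]
eef_rot: [0.698, 0.716, 0.001, -0.003]
contact_force: [-0.6, 6.8, -2.8]
opening: 1.0
```

```bash
python3 look.py w8 tray spectacle_case; python3 - <<'E'
from h import *
plan((.6405,-.06,.101,1.621),step=.012)
E
```

```text
clock 30.775 [0.6364 0.2129 0.1004] yaw 1.596 q [ 0.04  1.16 -0.9   1.51  1.03  0.99 -1.14] F [-0.6  6.8 -2.8] open 1.0
tray 0.91 [ 97. 287. 465. 401.] h 0.0468 [0.6357 0.1803] [0.152  0.0522] 0.051
wp [ 0.64  -0.06   0.101  1.621] 23
   [-1.18,-0.01,-0.01,0,0,-0.001,-1.18,-0.01,-0.01,0,0,-0.001,-1.18,-0.01,-0.01,0,0,-0.001,-1.18,-0.02,-0.01,0,0,-0.001,-1.18,-0.02,0,0,0,-0.001,-1.18,-0.02,0,0,0,-0.001,-1.18,-0.02,0,0,0,-0.001,-1.18,-0.02,0,0,0,-0.001]
   [-1.18,-0.02,0,0,0,-0.001,-1.18,-0.02,0,0,0,-0.001,-1.18,-0.03,0,0,0,-0.001,-1.18,-0.03,0,0,0,-0.001,-1.18,-0.03,0,0,0,-0.001,-1.18,-0.03,0,0,0,-0.001,-1.18,-0.03,0,0,0,-0.001,-1.18,-0.03,0,0,0,-0.001]
   [-1.18,-0.03,0,0,0,-0.001,-1.18,-0.04,0,0,0,-0.001,-1.18,-0.04,0,0,0,-0.001,-1.18,-0.04,0,0,0,-0.001,-1.18,-0.04,0,0,0,-0.001,-1.18,-0.04,0,0,0,-0.001,-1.18,-0.04,0,0,0,-0.001]
```

Request:
carry_out(motion=[-1.18,-0.01,0,0,0,-0.001,-1.18,-0.01,0,0,0,-0.001,-1.18,-0.01,0,0,0,-0.001,-1.18,-0.02,0,0,0,-0.001,-1.18,-0.02,0,0,0,-0.001,-1.18,-0.02,0,0,0,-0.001,-1.18,-0.02,0,0,0,-0.001,-1.18,-0.02,0,0,0,-0.001])

```text
clock: 31.92
tool_pos: [0.6382, 0.1204, 0.1015]
eef_rot: [0.695, 0.719, 0.003, -0.003]
contact_force: [-0.1, 9.1, 2.3]
opening: 1.003
```

Request:
carry_out(motion=[-1.18,-0.02,0,0,0,-0.001,-1.18,-0.02,0,0,0,-0.001,-1.18,-0.03,0,0,0,-0.001,-1.18,-0.03,0,0,0,-0.001,-1.18,-0.03,0,0,0,-0.001,-1.18,-0.03,0,0,0,-0.001,-1.18,-0.03,0,0,0,-0.001,-1.18,-0.03,0,0,0,-0.001])

```text
clock: 32.92
tool_pos: [0.639, 0.0234, 0.1]
eef_rot: [0.692, 0.722, 0.0, -0.002]
contact_force: [0.3, 6.9, -0.0]
opening: 0.998
```

```bash
python3 look.py w9 tray spectacle_case pen_box; python3 - <<'E'
from h import *
plan((.6405,-.06,.101,1.621),step=.012)
E
```

```text
clock 32.925 [0.639  0.0234 0.1   ] yaw 1.613 q [ 0.34  1.14 -0.9   1.62  1.06  0.94 -0.91] F [ 0.3  6.9 -0. ] open 0.998
tray 0.8 [ 97. 285. 464. 402.] h 0.0462 [ 0.6394 -0.0093] [0.1525 0.0513] 0.065
wp [ 0.64  -0.06   0.101  1.621] 7
   [-1.16,-0.03,-0.01,0,0,-0.002,-1.16,-0.03,-0.01,0,0,-0.002,-1.16,-0.03,-0.02,0,0,-0.002,-1.16,-0.03,-0.02,0,0,-0.002,-1.16,-0.04,-0.02,0,0,-0.002,-1.16,-0.04,-0.02,0,0,-0.002,-1.16,-0.04,-0.02,0,0,-0.002]
```

View pics/w9.png

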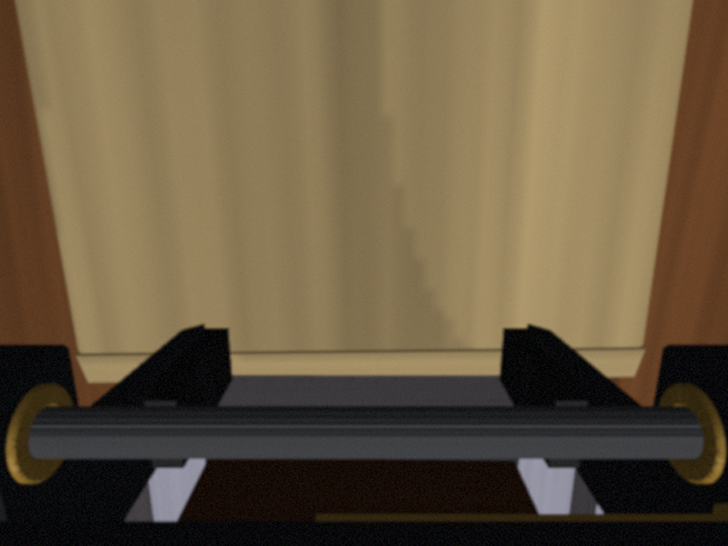

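The tray's rear wall, between the fingertips at (365,390), is just leaving the board's bevelled edge and is still flat and straight. Continuing.

Request:
carry_out(motion=[-1.16,-0.03,0,0,0,-0.002,-1.16,-0.03,0,0,0,-0.002,-1.16,-0.03,0,0,0,-0.002,-1.16,-0.03,0,0,0,-0.002,-1.16,-0.04,0,0,0,-0.002,-1,-0.04,0,0,0,0,-0.8,-0.04,0,0,0,0,0,0,0,0,0,0])

```text
clock: 34.12
tool_pos: [0.6403, -0.0534, 0.1001]
eef_rot: [0.689, 0.725, -0.0, -0.002]
contact_force: [0.5, 4.7, -1.4]
opening: 1.003
```

```bash
python3 look.py w10 tray stage; python3 - <<'E'
from h import *
st=monitor.get_state()
for n in ("top","scene"):
    p=snapshot(n); w=cloud(p)
    for d in finder.masks_of(p,"tray")[:2]:
        q=w[d["pixels"]]; q=q[(q[:,2]>.045)&(q[:,2]<.1)]
        if len(q)>20: print(n,d["p"],[x.round(4) for x in rect(q[:,:2])])
    save(p,n+"1.png")
plan((.6408,-.0849,.101,1.626),step=.008)
E
```

```text
clock 34.125 [ 0.6403 -0.0534  0.1001] yaw 1.621 q [ 0.46  1.14 -0.9   1.61  1.06  0.95 -0.78] F [ 0.5  4.7 -1.4] open 1.003
tray 0.76 [ 97. 286. 466. 400.] h 0.0463 [ 0.6412 -0.0863] [0.1529 0.0525] 0.0734
top 0.64 [array([ 0.5721, -0.1446]), array([0.1484, 0.1197]), np.float64(0.8467)]
scene 0.86 [array([ 0.6471, -0.1763]), array([0.2377, 0.164 ]), np.float64(-1.5416)]
wp [ 0.641 -0.085  0.101  1.626] 4
   [-0.79,-0.03,-0.02,-0.001,0,-0.001,-0.79,-0.03,-0.02,-0.001,0,-0.001,-0.79,-0.03,-0.02,-0.001,0,-0.001,-0.79,-0.03,-0.02,-0.001,0,-0.001]
```

Request:
carry_out(motion=[-0.8,-0.03,0,0,0,-0.001,-0.8,-0.03,0,0,0,-0.001,-0.7,-0.03,0,0,0,-0.001,-0.5,-0.03,0,0,0,-0.001,-0.3,0,0,0,0,0,0,0,0,0,0,0])

```text
clock: 35.22
tool_pos: [0.6407, -0.0839, 0.1001]
eef_rot: [0.687, 0.726, -0.0, -0.002]
contact_force: [-0.5, 6.2, -0.5]
opening: 0.995
```

Request:
carry_out(motion=[1,0,0,0,0,0,1.5,0,0,0,0,0,0,0,-2.5,0,0,0,0,0,-3,0,0,0,0,0,-3,0,0,0,2,0,-3,0,0,0,2,0,-3,0,0,0,2,0,-3,0,0,0])

```text
clock: 36.22
tool_pos: [0.6367, -0.0004, 0.2778]
eef_rot: [0.688, 0.726, -0.001, -0.0]
contact_force: [0.5, 0.2, -0.4]
opening: 0.993
```

Request:
carry_out(motion=[2,0,-3,0,0,0,2,0,-3,0,0,0,2,0,-3,0,0,0,2,0,-3,0,0,0,0,0,0,0,0,0,0,0,0,0,0,0])

```text
clock: 36.98
tool_pos: [0.6325, 0.078, 0.3949]
eef_rot: [0.688, 0.726, -0.002, -0.0]
contact_force: [1.1, -1.0, -0.0]
opening: 0.998
```

```bash
python3 look.py w11 tray pen_box printing_block spectacle_case; python3 - <<'E'
from h import *
p,st=np.load("w11.npy",allow_pickle=True); w=cloud(p,st).reshape(-1,3)
m=(w[:,2]>.045)&(w[:,2]<.08)&(w[:,0]>.54)&(w[:,0]<.75)&(w[:,1]<-.05)&(w[:,1]>-.36)
print([x.round(4) for x in rect(w[m][:,:2])])
for n in ("scene",):
    p=snapshot(n); w=cloud(p).reshape(-1,3); m=(w[:,2]>.045)&(w[:,2]<.08)&(w[:,0]>.54)&(w[:,0]<.75)&(w[:,1]<-.05)&(w[:,1]>-.36)
    print(n,[x.round(4) for x in rect(w[m][:,:2])]); save(p,"s2.png")
E
```

```text
clock 36.975 [0.6325 0.078  0.3949] yaw 1.624 q [ 0.31  0.8  -1.09  1.37  0.7   1.38 -0.72] F [ 1.1 -1.  -0. ] open 0.998
tray 0.62 [217. 292. 344. 400.] h 0.0505 [ 0.6444 -0.1677] [0.1602 0.1518] 0.0524
printing_block 0.89 [239. 353. 321. 359.] h 0.0716 [ 0.6438 -0.1549] [0.1019 0.0101] 0.0344
spectacle_case 0.63 [235. 358. 316. 396.] h 0.0718 [ 0.6422 -0.2001] [0.1027 0.0341] 0.0755
[array([ 0.6443, -0.1676]), array([0.1602, 0.1518]), np.float64(0.054)]
scene [array([ 0.6459, -0.207 ]), array([0.2357, 0.1654]), np.float64(-1.5058)]
```

View pics/w11.png

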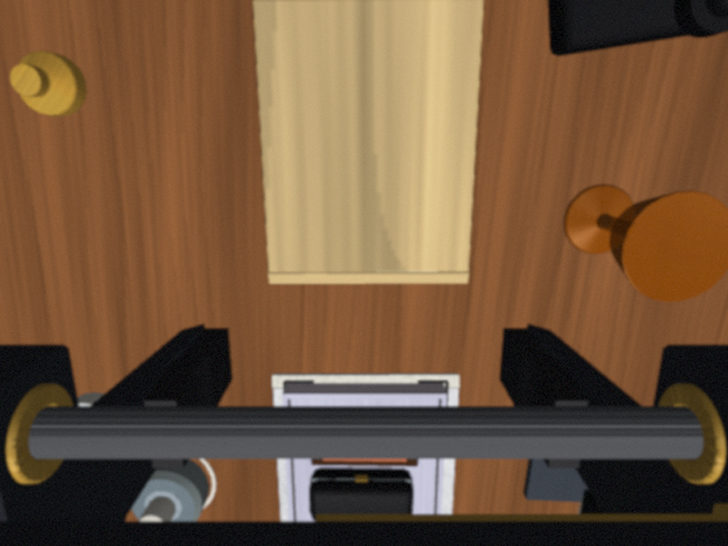

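Tray centre measures about (0.646, -0.2075), yaw about 0.055, square inside the brackets and within 2 mm. Next is the meter.

```bash
python3 - <<'E'
from h import *
plan((.445,-.27,.30,1.571),step=.045)
E
```

```text
wp [ 0.445 -0.27   0.3    1.571] 10
   [-3.38,-2.05,0.95,0,0,0.005,-3.39,-2.04,0.95,0,0,0.005,-3.4,-2.02,0.95,0,0,0.005,-3.41,-2.0,0.95,0,0,0.005,-3.42,-1.98,0.95,0,0,0.005,-3.43,-1.97,0.95,0,0,0.005,-3.44,-1.95,0.94,0,0,0.005,-3.45,-1.93,0.94,0,0,0.005]
   [-3.46,-1.91,0.94,0,0,0.005,-3.47,-1.9,0.94,0,0,0.005]
```

Request:
carry_out(motion=[-3.38,-2.05,0.95,0,0,0.005,-3.39,-2.04,0.95,0,0,0.005,-3.4,-2.02,0.95,0,0,0.005,-3.41,-2,0.95,0,0,0.005,-3.42,-1.98,0.95,0,0,0.005,-3.43,-1.97,0.95,0,0,0.005,-3.44,-1.95,0.94,0,0,0.005,-3.45,-1.93,0.94,0,0,0.005])

```text
clock: 38.28
tool_pos: [0.4823, -0.201, 0.3191]
eef_rot: [0.702, 0.712, -0.001, -0.001]
contact_force: [0.1, -0.1, -0.1]
opening: 0.996
```

Request:
carry_out(motion=[-3.46,-1.91,0.94,0,0,0.005,-3.47,-1.9,0.94,0,0,0.005,0,0,0,0,0,0,0,0,0,0,0,0])

```text
clock: 38.78
tool_pos: [0.4461, -0.2687, 0.3011]
eef_rot: [0.706, 0.709, -0.0, -0.001]
contact_force: [0.1, -0.1, -0.4]
opening: 1.0
```

```bash
python3 look.py w12 meter mark_meter mark_park
```

```text
clock 38.775 [ 0.4461 -0.2687  0.3011] yaw 1.575 q [ 1.09  0.78 -1.14  1.85  0.82  1.07 -0.38] F [ 0.1 -0.1 -0.4] open 1.0
meter 0.97 [204. 357. 275. 399.] h 0.035 [ 0.3955 -0.5004] [0.0775 0.0332] 0.1082
meter 0.77 [  0. 180.  58. 262.] h 0.0361 [ 0.1906 -0.3157] [0.0796 0.0419] 1.403
meter 0.67 [223. 117. 307. 204.] h 0.0642 [ 0.4302 -0.2486] [0.0291 0.0285] 1.5435
mark_meter 0.89 [216. 231. 324. 313.] h 0.0003 [ 0.4321 -0.3868] [0.0963 0.0957] 0.6812
mark_park 0.56 [214. 108. 314. 182.] h 0.0006 [ 0.4271 -0.2355] [0.0953 0.0734] 0.1134
```

View pics/w12.png

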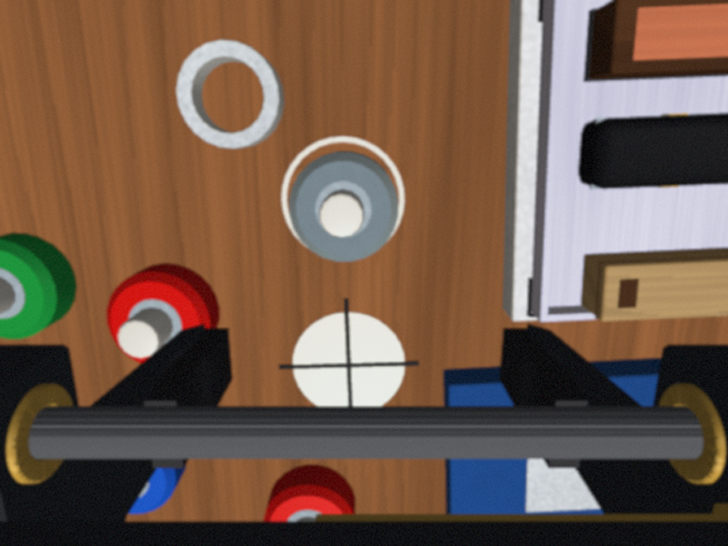

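The grey meter with the white knob at (342,213) sits in the white ring (343,196). The cross on the disc is at (348,363). The red, blue and green pucks are look-alikes.

```bash
python3 - <<'E'
from h import *
from scipy.optimize import least_squares
p,st=np.load("w12.npy",allow_pickle=True)
print("cross",px(p,348/1.3,363/1.3,0,st).round(4))
w=cloud(p,st); f=p["frame"].astype(int)
m=(f.min(2)>150)&(w[:,:,2]<.01); m&=(abs(w[:,:,0]-.43)<.07)&(abs(w[:,:,1]+.248)<.07)
v,u=np.nonzero(m); q=np.array([px(p,a,b,0,st)[:2] for a,b in zip(u,v)])
s=least_squares(lambda c:np.hypot(*(q-c[:2]).T)-c[2],[.43,-.25,.046],loss="soft_l1",f_scale=.002); print("park",len(q),s.x.round(4))
plan((.4302,-.2486,.16,1.571),(.4302,-.2486,.108,1.571),step=.025)
E
```

```text
cross [ 0.4316 -0.3858  0.    ]
park 821 [ 0.4281 -0.2469  0.0461]
wp [ 0.43  -0.249  0.16   1.571] 6
   [0.33,-0.27,2.36,0,0,0.001,0.33,-0.27,2.36,0,0,0.001,0.33,-0.27,2.36,0,0,0.001,0.33,-0.27,2.36,0,0,0.001,0.33,-0.27,2.36,0,0,0.001,0.33,-0.27,2.36,0,0,0.001]
wp [ 0.43  -0.249  0.108  1.571] 3
   [0,0,1.73,0,0,0,0,0,1.73,0,0,0,0,0,1.73,0,0,0.0]
```

Request:
carry_out(motion=[0.33,-0.27,2.36,0,0,0,0.33,-0.27,2.36,0,0,0,0.33,-0.27,2.36,0,0,0,0.33,-0.27,2.36,0,0,0,0.33,-0.27,2.36,0,0,0,0.33,-0.27,2.36,0,0,0,0,0,0,0,0,0])

```text
clock: 39.85
tool_pos: [0.4287, -0.2487, 0.1584]
eef_rot: [0.705, 0.709, -0.002, -0.002]
contact_force: [-0.8, 0.1, -0.1]
opening: 0.998
```

Request:
carry_out(motion=[0,0,1.7,0,0,0,0,0,1.7,0,0,0,0,0,1.7,0,0,0,0,0,0,0,0,0,0,0,0,0,0,0])

```text
clock: 40.48
tool_pos: [0.4298, -0.2496, 0.1094]
eef_rot: [0.706, 0.708, -0.001, -0.0]
contact_force: [-0.3, -1.0, 0.3]
opening: 0.996
```

Request:
carry_out(motion=[0,0,0,0,0,0,0,0,0,0,0,0,0,0,0,0,0,0,0,0,0,0,0,0,0,0,0,0,0,0,0,0,0,0,0,0,0,0,0,0,0,0], hand=2, grip_force=12)

```text
clock: 41.35
tool_pos: [0.4294, -0.2496, 0.1083]
eef_rot: [0.706, 0.708, -0.001, -0.001]
contact_force: [1.0, 0.7, -1.7]
opening: 0.335
```

```bash
python3 - <<'E'
from h import *
st=monitor.get_state();print(st["q"].round(2),st["tool_pos"].round(4),yaw(st))
E
```

```text
[ 0.94  1.03 -0.88  2.06  1.27  0.76 -0.79] [ 0.4294 -0.2496  0.1083] 1.5744521187482556
```

Request:
carry_out(motion=[-0.6,0.02,0,0,0,0,-1.1,0.02,0,0,0,0,-1.2,0.02,0,0,0,0,-1.2,0.02,0,0,0,0,-1.2,0.02,0,0,0,0,-1.2,0.02,0,0,0,0,-1.2,0.02,0,0,0,0,-1.2,0.02,0,0,0,0])

```text
clock: 42.35
tool_pos: [0.4308, -0.337, 0.1084]
eef_rot: [0.705, 0.709, 0.0, -0.002]
contact_force: [-0.1, 5.0, 0.6]
opening: 0.335
```

Request:
carry_out(motion=[-1.2,0.02,0,0,0,0,-1.2,0.02,0,0,0,0,-1.1,0,0,0,0,0,-0.8,0,0,0,0,0,-0.5,0,0,0,0,0,0,0,0,0,0,0,0,0,0,0,0,0])

```text
clock: 43.22
tool_pos: [0.4313, -0.3862, 0.1083]
eef_rot: [0.706, 0.709, -0.001, -0.001]
contact_force: [-0.2, 3.2, 2.5]
opening: 0.334
```

```bash
python3 look.py w13 meter mark_meter; python3 - <<'E'
from h import *
p=snapshot("scene"); w=cloud(p); save(p,"s3.png")
for d in finder.masks_of(p,"meter"):
    q=w[d["pixels"]]; q=q[(q[:,2]>.03)&(q[:,2]<.039)]
    if len(q)>5: print(d["p"],d["extent"],[x.round(4) for x in rect(q[:,:2])])
plan((.432,-.3865,.1083,1.571))
E
```

```text
clock 43.225 [ 0.4313 -0.3862  0.1083] yaw 1.575 q [ 1.13  1.08 -0.9   1.81  1.13  0.87 -0.34] F [-0.2  3.2  2.5] open 0.334
meter 0.98 [195. 166. 370. 315.] h 0.0645 [ 0.432  -0.3813] [0.0291 0.0219] -0.0038
meter 0.81 [  2. 350.  34. 401.] h 0.0214 [ 0.2839 -0.4648] [0.0278 0.0042] -1.2927
meter 0.63 [  1.  67.  71. 232.] h 0.0342 [ 0.318  -0.3427] [0.0647 0.0171] 1.3881
mark_meter 0.81 [168. 129. 397. 255.] h 0.0004 [ 0.4323 -0.3608] [0.1205 0.0657] -0.0183
0.96 [250.0, 151.4, 275.9, 175.6] [array([ 0.2908, -0.3298]), array([0.0779, 0.0726]), np.float64(-0.6986)]
0.86 [209.5, 163.2, 230.7, 188.1] [array([ 0.4377, -0.3713]), array([0.0756, 0.0545]), np.float64(-0.4232)]
0.7 [282.1, 138.4, 304.7, 160.8] [array([ 0.1753, -0.3088]), array([0.0779, 0.073 ]), np.float64(1.5473)]
0.66 [241.9, 127.7, 257.2, 150.0] [array([ 0.2368, -0.4552]), array([0.0732, 0.0316]), np.float64(0.5414)]
0.5 [190.3, 139.8, 207.0, 151.0] [array([ 0.3985, -0.5397]), array([0.0563, 0.0311]), np.float64(-0.4561)]
wp [ 0.432 -0.386  0.108  1.571] 1
   [-0.03,0.07,0,-0.003,0,0.004]
```

Request:
carry_out(motion=[0,0,0,0,0,0,0,0,0,0,0,0,0,0,0,0,0,0,0,0,0,0,0,0], hand=6)

```text
clock: 43.98
tool_pos: [0.4313, -0.387, 0.1083]
eef_rot: [0.706, 0.708, -0.001, -0.001]
contact_force: [-0.3, -0.5, 0.2]
opening: 0.682
```

Request:
carry_out(motion=[0,0,-3,0,0,0,0,0,-3.5,0,0,0,0,0,-3.5,0,0,0,2,0,-3.5,0,0,0,3,0,-3,0,0,0,4,0,-3,0,0,0,4,0,-3,0,0,0,0,0,0,0,0,0])

```text
clock: 44.98
tool_pos: [0.433, -0.2534, 0.3361]
eef_rot: [0.704, 0.711, -0.0, 0.001]
contact_force: [-0.1, -1.4, 0.6]
opening: 0.679
```

```bash
python3 look.py w14 meter mark_meter; python3 - <<'E'
from h import *
plan((.48,.33,.33,1.571),step=.045)
E
```

```text
clock 44.975 [ 0.433  -0.2534  0.3361] yaw 1.581 q [ 1.1   0.7  -1.15  1.86  0.74  1.08 -0.34] F [-0.1 -1.4  0.6] open 0.679
meter 0.97 [111. 206. 191. 280.] h 0.064 [ 0.2874 -0.3364] [0.0293 0.0282] -1.4806
meter 0.96 [218. 352. 286. 394.] h 0.0358 [ 0.3981 -0.5062] [0.0793 0.0442] 0.0051
meter 0.94 [241. 247. 314. 312.] h 0.0636 [ 0.432  -0.3822] [0.0277 0.0246] 0.0272
mark_meter 0.9 [239. 233. 329. 291.] h 0.0005 [ 0.4344 -0.3812] [0.0936 0.0834] -0.6175
wp [0.48  0.33  0.33  1.571] 14
   [4.2,0.36,0.01,0,0,0,4.2,0.36,0.01,0,0,0,4.2,0.36,0.01,0,0,0,4.2,0.36,0.01,0,0,0,4.2,0.36,0.01,0,0,0,4.2,0.36,0.02,0,0,0,4.2,0.36,0.02,0,0,0,4.2,0.35,0.02,0,0,0.0]
   [4.2,0.35,0.02,0,0,0,4.2,0.35,0.02,0,0,0,4.2,0.35,0.02,0,0,0,4.2,0.35,0.02,0,0,0,4.2,0.35,0.02,0,0,0,4.2,0.35,0.02,0,0,0.0]
```

Request:
carry_out(motion=[4.2,0.36,0,0,0,0,4.2,0.36,0,0,0,0,4.2,0.36,0,0,0,0,4.2,0.36,0,0,0,0,4.2,0.36,0,0,0,0,4.2,0.36,0,0,0,0,4.2,0.36,0,0,0,0,4.2,0.36,0,0,0,0])

```text
clock: 46.12
tool_pos: [0.4597, 0.0794, 0.332]
eef_rot: [0.707, 0.707, -0.002, -0.001]
contact_force: [0.8, 0.7, -0.1]
opening: 0.678
```

Request:
carry_out(motion=[4.2,0.36,0,0,0,0,4.2,0.36,0,0,0,0,4.2,0.36,0,0,0,0,4.2,0.36,0,0,0,0,4.2,0.36,0,0,0,0,4.2,0.36,0,0,0,0,0,0,0,0,0,0])

```text
clock: 47.0
tool_pos: [0.4797, 0.3339, 0.3318]
eef_rot: [0.705, 0.709, -0.001, -0.002]
contact_force: [0.4, -1.3, -0.3]
opening: 0.684
```

```bash
python3 look.py w15 lamp iris lamp_hood release ink_bottle
```

```text
clock 47.0 [0.4797 0.3339 0.3318] yaw 1.576 q [-0.16  0.76 -1.    1.63  0.69  1.14 -1.32] F [ 0.4 -1.3 -0.3] open 0.684
lamp 0.91 [241.  32. 339. 141.] h 0.1323 [0.4894 0.4194] [0.0533 0.0531] -1.5544
iris 0.71 [249.  36. 338. 133.] h 0.1129 [0.4857 0.4193] [0.0731 0.0666] 0.1153
lamp_hood 0.59 [258.  42. 334. 119.] h 0.1327 [0.4894 0.4196] [0.0529 0.0525] 0.721
release 0.97 [230. 162. 260. 195.] h 0.0464 [0.4429 0.3335] [0.031  0.0299] 1.5595
ink_bottle 0.71 [132. 173. 185. 222.] h 0.0544 [0.3508 0.3106] [0.0376 0.0367] 0.761
```

View pics/w15.png

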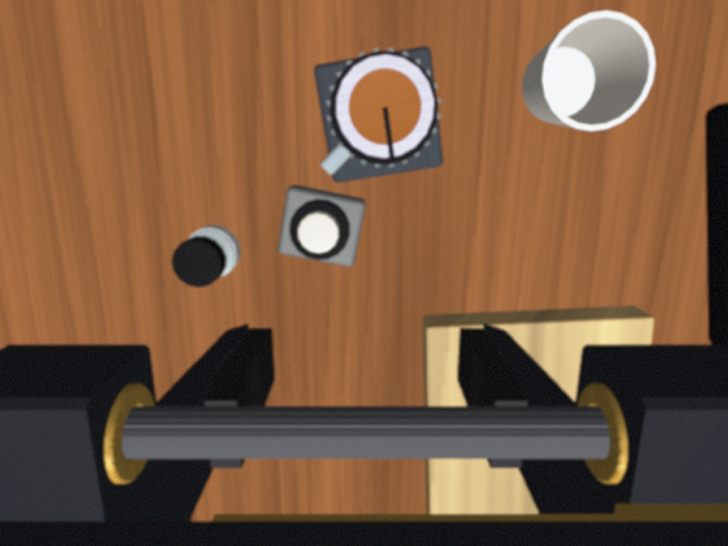

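```bash
python3 - <<'E'
from h import *
p,st=np.load("w15.npy",allow_pickle=True)
c=np.array([.4894,.4195])
a=px(p,385/1.3,107/1.3,.1325,st)[:2]; e=px(p,391/1.3,158/1.3,.1325,st)[:2]; print("hood c",a,e)
ix=np.arctan2(*(e-a)[::-1]); ix2=np.arctan2(*(e-c)[::-1])
l=px(p,330/1.3,166/1.3,.108,st)[:2]; lg=np.arctan2(*(l-c)[::-1]); print("lug",l,np.linalg.norm(l-c))
print("index",ix,ix2,"lug",lg,"iris",1.2+lg-ix2)
w=cloud(p,st); m=finder  # lug points: height .095-.118, radius >.035
r=np.hypot(w[:,:,0]-c[0],w[:,:,1]-c[1]); k=(r>.036)&(r<.056)&(w[:,:,2]>.09)&(w[:,:,2]<.12)
q=w[k]; print(len(q),q.mean(0),np.arctan2(q[:,1].mean()-c[1],q[:,0].mean()-c[0]),q[:,2].min(),q[:,2].max())
E
```

```text
hood c [0.48944997 0.41875601] [0.49325072 0.39169316]
lug [0.45718558 0.38580618] 0.04661590649955031
index -1.4312674127248857 -1.4331905985863789 lug -2.333751845629454 iris 0.2994387529569249
220 [0.45925991 0.38928189 0.10979082] -2.354901928751697 0.107791404413695 0.11192413809226659
```

The iris lug points at (328,167) and the index line ends at (391,158). That puts the iris at about 0.29, so it needs +0.91 rad anticlockwise. The release button is at (319,232).

```bash
python3 - <<'E'
from h import *
plan((.4573,.3866,.24,.797),(.4573,.3866,.163,.797))
c=np.array([.4894,.4195]); r=.046
P=lambda f:(c[0]+r*np.cos(f),c[1]+r*np.sin(f),.163,f+np.pi)
plan(*[P(f) for f in np.linspace(-2.345,-1.43,9)[1:]],start=P(-2.345))
E
```

```text
wp [0.457 0.387 0.24  0.797] 7
   [0.81,-0.33,1.32,0,0,0.111,0.77,-0.42,1.32,0,0,0.111,0.72,-0.5,1.32,0,0,0.111,0.66,-0.58,1.32,0,0,0.111,0.59,-0.65,1.32,0,0,0.111,0.52,-0.71,1.32,0,0,0.111,0.44,-0.76,1.32,0,0,0.111]
wp [0.457 0.387 0.163 0.797] 3
   [0,0,2.57,0,0,0,0,0,2.57,0,0,0,0,0,2.57,0,0,-0.0]
wp [0.461 0.383 0.163 0.911] 1
   [0.03,0.52,0,0,0,-0.114]
wp [0.466 0.38  0.163 1.025] 1
   [0.03,0.52,0,0,0,-0.114]
wp [0.47  0.378 0.163 1.14 ] 1
   [0.03,0.52,0,0,0,-0.114]
wp [0.475 0.376 0.163 1.254] 1
   [0.03,0.52,0,0,0,-0.114]
wp [0.48  0.374 0.163 1.368] 1
   [0.03,0.52,0,0,0,-0.114]
wp [0.485 0.374 0.163 1.483] 1
   [0.03,0.52,0,0,0,-0.114]
wp [0.491 0.374 0.163 1.597] 1
   [0.03,0.52,0,0,0,-0.114]
wp [0.496 0.374 0.163 1.712] 1
   [0.03,0.52,0,0,0,-0.114]
```

Request:
carry_out(motion=[0.81,-0.33,1.32,0,0,0.111,0.77,-0.42,1.32,0,0,0.111,0.72,-0.5,1.32,0,0,0.111,0.66,-0.58,1.32,0,0,0.111,0.59,-0.65,1.32,0,0,0.111,0.52,-0.71,1.32,0,0,0.111,0.44,-0.76,1.32,0,0,0.111,0,0,0,0,0,0], hand=4)

```text
clock: 48.3
tool_pos: [0.456, 0.3877, 0.2402]
eef_rot: [0.921, 0.389, -0.002, 0.0]
contact_force: [-0.3, -0.3, 0.9]
opening: 0.453
```

```bash
python3 - <<'E'
from h import *
st=monitor.get_state();print(st["q"].round(2),st["tool_pos"].round(4),yaw(st))
plan((.4573,.3866,.163,.797),step=.02)
E
python3 look.py w16 iris lamp_hood
python3 - <<'E'
from h import *
p,st=np.load("w16.npy",allow_pickle=True); w=cloud(p,st); c=np.array([.4894,.4195])
r=np.hypot(w[:,:,0]-c[0],w[:,:,1]-c[1]); k=(r>.036)&(r<.056)&(w[:,:,2]>.09)&(w[:,:,2]<.12)
q=w[k]; print(len(q),q.mean(0),np.arctan2(q[:,1].mean()-c[1],q[:,0].mean()-c[0]))
E
```

```text
[-0.39  0.82 -0.71  1.69  0.66  0.89 -2.15] [0.456  0.3877 0.2402] 0.7987767223027846
wp [0.457 0.387 0.163 0.797] 4
   [0.01,0.05,1.93,0,0.001,0,0.01,0.04,1.93,0,0.001,0,0.01,0.04,1.93,0,0.001,0,0,0.04,1.93,0,0.001,0.0]
clock 48.3 [0.456  0.3877 0.2402] yaw 0.799 q [-0.39  0.82 -0.71  1.69  0.66  0.89 -2.15] F [-0.3 -0.3  0.9] open 0.453
iris 0.87 [226.  82. 344. 232.] h 0.1126 [0.4856 0.4187] [0.0739 0.0671] 0.1115
lamp_hood 0.57 [232.  96. 338. 202.] h 0.1326 [0.4896 0.4187] [0.0531 0.0528] 1.4966
374 [0.45943179 0.3890318  0.10970822] -2.3479216760349733
```

Request:
carry_out(motion=[0,0.05,1.93,0,0,0,0,0.04,1.93,0,0,0,0,0.04,1.93,0,0,0,0,0.04,1.93,0,0,0,0,0,0,0,0,0])

```text
clock: 49.08
tool_pos: [0.4566, 0.3863, 0.1614]
eef_rot: [0.921, 0.388, -0.003, 0.0]
contact_force: [-0.4, -0.8, 0.4]
opening: 0.455
```

Request:
carry_out(motion=[0,0,0,0,0,0,0,0,0,0,0,0,0,0,0,0,0,0,0,0,0,0,0,0,0,0,0,0,0,0], hand=0.4, grip_force=8)

```text
clock: 49.7
tool_pos: [0.4575, 0.3874, 0.164]
eef_rot: [0.922, 0.388, -0.001, -0.001]
contact_force: [0.4, -0.5, 3.6]
opening: 0.113
```

```bash
python3 - <<'E'
from h import *
st=monitor.get_state();print(st["tool_pos"].round(4),yaw(st),st["contact_force"],st["opening"])
c=np.array([.4894,.4195]);d=st["tool_pos"][:2]-c; print(np.hypot(*d),np.arctan2(d[1],d[0]))
E
```

```text
[0.4575 0.3874 0.164 ] 0.7971292928892184 [ 0.41286402 -0.54818494  3.58381339] 0.1132588411524421
0.045266032433685044 -2.3523797953198216
```

Request:
carry_out(motion=[0.03,0.52,0,0,0,-0.114,0.03,0.52,0,0,0,-0.114,0.03,0.52,0,0,0,-0.114,0.03,0.52,0,0,0,-0.114,0.03,0.52,0,0,0,-0.114,0.03,0.52,0,0,0,-0.114,0.03,0.52,0,0,0,-0.114,0.03,0.52,0,0,0,-0.114])

```text
clock: 50.7
tool_pos: [0.4951, 0.3749, 0.1639]
eef_rot: [0.655, 0.756, -0.001, -0.001]
contact_force: [-2.8, -1.0, 4.5]
opening: 0.108
```

```bash
python3 - <<'E'
from h import *
st=monitor.get_state();print(st["q"].round(2),st["tool_pos"].round(4),yaw(st),st["contact_force"],st["opening"])
c=np.array([.4894,.4195]);d=st["tool_pos"][:2]-c; print(np.hypot(*d),np.arctan2(d[1],d[0]))
E
```

```text
[-0.28  1.   -0.86  1.66  0.92  0.93 -1.36] [0.4951 0.3749 0.1639] 1.7137432406566218 [-2.79531927 -0.99403287  4.5388965 ] 0.10835136862136631
0.044991758434008176 -1.444834733407593
```

Request:
carry_out(motion=[0,0,0,0,0,0,0,0,0,0,0,0,0,0,0,0,0,0], hand=4)

```text
clock: 51.08
tool_pos: [0.4954, 0.3746, 0.1633]
eef_rot: [0.657, 0.754, -0.001, -0.001]
contact_force: [-0.2, -0.0, -0.8]
opening: 0.427
```

Request:
carry_out(motion=[0,0,-2,0,0,0,0,0,-3,0,0,0,0,0,-3,0,0,0,-3,0,-2,0,0,0,-3,0,0,0,0,0,0,0,0,0,0,0])

```text
clock: 51.82
tool_pos: [0.5052, 0.3129, 0.2646]
eef_rot: [0.658, 0.753, -0.001, 0.0]
contact_force: [-0.4, 0.0, -0.8]
opening: 0.456
```

```bash
python3 look.py w17 release
python3 - <<'E'
from h import *
p,st=np.load("w17.npy",allow_pickle=True); w=cloud(p,st); c=np.array([.4894,.4195])
r=np.hypot(w[:,:,0]-c[0],w[:,:,1]-c[1]); k=(r>.036)&(r<.056)&(w[:,:,2]>.09)&(w[:,:,2]<.12)
q=w[k]; a=np.arctan2(q[:,1].mean()-c[1],q[:,0].mean()-c[0]); print(len(q),q.mean(0),a,"iris",1.2+a+1.432)
plan((.4430,.3335,.20,1.571),(.443,.3335,.116,1.571))
E
```

```text
clock 51.825 [0.5052 0.3129 0.2646] yaw 1.706 q [-0.13  0.85 -0.96  1.68  0.79  1.05 -1.22] F [-0.4  0.  -0.8] open 0.456
release 0.86 [188. 139. 227. 178.] h 0.0465 [0.4431 0.3328] [0.0306 0.0304] -1.4413
384 [0.49589162 0.37714851 0.10967284] -1.4187004396140788 iris 1.2132995603859211
wp [0.443 0.334 0.2   1.571] 3
   [0.86,-1.93,2.15,-0.001,-0.001,0.046,0.77,-1.97,2.15,-0.001,-0.001,0.046,0.68,-2.0,2.15,-0.001,-0.001,0.046]
wp [0.443 0.334 0.116 1.571] 3
   [0,0,2.8,0,0,0,0,0,2.8,0,0,0,0,0,2.8,0,0,0.0]
```

View pics/w17.png

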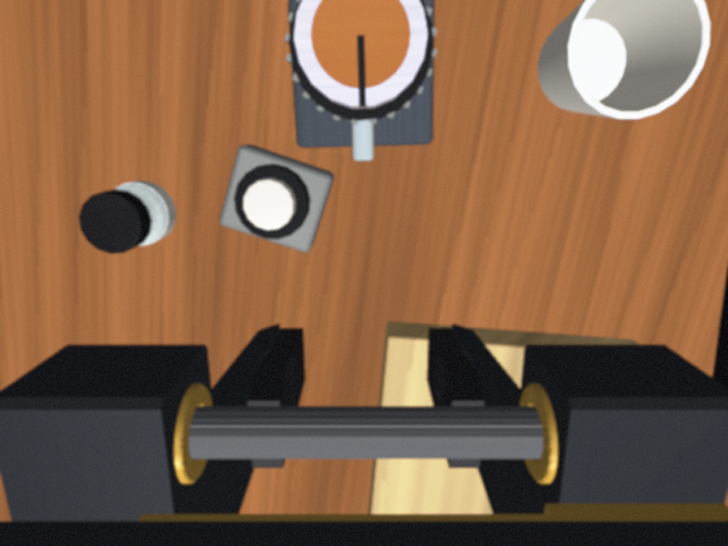

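The lug at (363,135) is in line with the index line, and the iris reads about 1.21. Before the shot I'll re-check the exhibits, tray and meter with the fixed cameras.

```bash
cat > chk.py <<'E'
from h import *
for n in ("top","scene"):
    p=snapshot(n); w=cloud(p); save(p,n+"c.png")
    for th in ("tray","spectacle_case","pen_box","printing_block","meter"):
        for d in finder.masks_of(p,th)[:3]:
            q=w[d["pixels"]]; q=q[~np.isnan(q[:,0])]
            if d["p"]<.4 or len(q)<20: continue
            h=np.percentile(q[:,2],90); q=q[abs(q[:,2]-h)<.008]
            print(n,th,round(float(d["p"]),2),"h",h.round(3),*[np.round(x,3) for x in rect(q[:,:2])])
E
python3 chk.py; python3 -c "
from h import *
plan((.443,.333,.19,.6),(.443,.333,.116,.6),step=.03)"
```

```text
top tray 0.74 h 0.045 [0.342 0.176] [0.023 0.023] 0.124
top tray 0.72 h 0.05 [ 0.645 -0.208] [0.232 0.163] -1.525
top tray 0.64 h 0.033 [ 0.62  -0.457] [0.212 0.152] 0.064
top spectacle_case 0.58 h 0.075 [ 0.64  -0.206] [0.103 0.043] 0.024
top pen_box 0.67 h 0.074 [ 0.66  -0.296] [0.114 0.041] 0.063
top printing_block 0.75 h 0.075 [ 0.639 -0.139] [0.103 0.042] 0.046
top printing_block 0.63 h 0.074 [ 0.66  -0.296] [0.114 0.041] 0.063
top meter 0.8 h 0.063 [ 0.244 -0.473] [0.027 0.027] -0.343
top meter 0.59 h 0.064 [ 0.43  -0.384] [0.028 0.027] -0.051
top meter 0.58 h 0.064 [ 0.284 -0.336] [0.028 0.028] 0.019
scene tray 0.59 h 0.052 [ 0.646 -0.207] [0.237 0.164] -1.52
scene spectacle_case 0.86 h 0.076 [ 0.644 -0.203] [0.103 0.047] 0.021
scene spectacle_case 0.51 h 0.073 [ 0.663 -0.295] [0.114 0.048] -0.007
scene pen_box 0.86 h 0.073 [ 0.663 -0.295] [0.114 0.048] -0.007
scene printing_block 0.68 h 0.075 [ 0.642 -0.138] [0.106 0.048] 0.067
scene meter 0.93 h 0.06 [ 0.399 -0.522] [0.033 0.028] 0.798
scene meter 0.87 h 0.06 [ 0.288 -0.334] [0.032 0.027] 0.861
scene meter 0.73 h 0.059 [ 0.431 -0.381] [0.032 0.026] 0.691
wp [0.443 0.333 0.19  0.6  ] 10
   [0.26,-0.58,0.74,0,0,0.111,0.19,-0.6,0.73,0,0,0.111,0.13,-0.62,0.73,0,0,0.111,0.06,-0.63,0.73,0,0,0.111,-0.01,-0.63,0.73,0,0,0.111,-0.08,-0.63,0.73,0,0,0.111,-0.15,-0.62,0.73,0,0,0.111,-0.22,-0.59,0.73,0,0,0.111]
   [-0.29,-0.57,0.73,0,0,0.111,-0.35,-0.53,0.73,0,0,0.111]
wp [0.443 0.333 0.116 0.6  ] 3
   [0,0,2.47,0,0,0,0,0,2.47,0,0,0,0,0,2.47,0,0,0.0]
```

The pen box has been knocked about 2 cm towards the end wall. It still lies flat at tray-frame (0.010, -0.089), within limits, so I'll go ahead and press.

Request:
carry_out(motion=[0.26,-0.58,0.74,0,0,0.111,0.19,-0.6,0.73,0,0,0.111,0.13,-0.62,0.73,0,0,0.111,0.06,-0.63,0.73,0,0,0.111,-0.01,-0.63,0.73,0,0,0.111,-0.08,-0.63,0.73,0,0,0.111,-0.15,-0.62,0.73,0,0,0.111,-0.22,-0.59,0.73,0,0,0.111], hand=0)

```text
clock: 53.52
tool_pos: [0.4552, 0.3297, 0.2048]
eef_rot: [0.918, 0.398, -0.001, -0.001]
contact_force: [-0.2, -0.5, -0.3]
opening: 0.004
```

Request:
carry_out(motion=[-0.29,-0.57,0.73,0,0,0.111,-0.35,-0.53,0.73,0,0,0.111,0,0,2.4,0,0,0,0,0,2.4,0,0,0,0,0,2.2,0,0,0,0,0,0,0,0,0,0,0,0,0,0,0])

```text
clock: 54.4
tool_pos: [0.4431, 0.3335, 0.1211]
eef_rot: [0.955, 0.295, -0.001, -0.001]
contact_force: [-0.0, -0.2, -0.1]
opening: 0.004
```

```bash
python3 -c "
from h import *
st=monitor.get_state();print(st['q'].round(2),st['tool_pos'].round(4),yaw(st),st['contact_force'],st['opening'])
plan((.443,.333,.1045,.6),step=.006)"
```

```text
[-0.44  0.92 -0.49  1.89  0.81  0.54 -2.46] [0.4431 0.3335 0.1211] 0.5994687088904136 [-0.04693856 -0.19752048 -0.08794016] 0.003986845876421541
wp [0.443 0.333 0.104 0.6  ] 3
   [-0.01,0.01,0.55,-0.001,0,0,-0.01,0.01,0.55,-0.001,0,0,-0.01,0.01,0.55,-0.001,0,-0.0]
```

Request:
carry_out(motion=[0,0,0.6,0,0,0,0,0,0.6,0,0,0,0,0,0.5,0,0,0,0,0,0,0,0,0,0,0,0,0,0,0])

```text
clock: 55.02
tool_pos: [0.4432, 0.3334, 0.1053]
eef_rot: [0.955, 0.295, -0.0, -0.0]
contact_force: [-2.0, -1.5, 18.4]
opening: 0.005
```

Request:
carry_out(motion=[0,0,-1.5,0,0,0,0,0,-3,0,0,0,0,0,-3,0,0,0,0,0,-3,0,0,0,0,0,-3,0,0,0,0,0,0,0,0,0])

```text
clock: 55.78
tool_pos: [0.4437, 0.3338, 0.2403]
eef_rot: [0.955, 0.295, 0.0, -0.001]
contact_force: [-0.2, -0.2, -0.6]
opening: 0.0
```

```bash
python3 - <<'E'
from h import *
plan((.4960,.3745,.24,1.717),(.4960,.3745,.164,1.717),step=.027)
c=np.array([.4894,.4195]); r=.0455
P=lambda f:(c[0]+r*np.cos(f),c[1]+r*np.sin(f),.164,f+np.pi)
plan(P(-1.425-.111),start=P(-1.425))
E
```

```text
wp [0.496 0.374 0.24  1.717] 10
   [0.66,-0.04,0,0,0,-0.112,0.66,0.03,0,0,0,-0.112,0.65,0.11,0,0,0,-0.112,0.64,0.18,0,0,0,-0.112,0.61,0.25,0,0,0,-0.112,0.58,0.32,0,0,0,-0.112,0.54,0.38,0,0,0,-0.112,0.5,0.44,0,0,0,-0.112]
   [0.45,0.49,0,0,0,-0.112,0.39,0.54,0,0,0,-0.112]
wp [0.496 0.374 0.164 1.717] 3
   [0,0,2.53,0,0,0,0,0,2.53,0,0,0,0,0,2.53,0,0,0.0]
wp [0.491 0.374 0.164 1.606] 1
   [0.03,-0.5,0,0,0,0.111]
```

Request:
carry_out(motion=[0.66,-0.04,0,0,0,-0.112,0.66,0.03,0,0,0,-0.112,0.65,0.11,0,0,0,-0.112,0.64,0.18,0,0,0,-0.112,0.61,0.25,0,0,0,-0.112,0.58,0.32,0,0,0,-0.112,0.54,0.38,0,0,0,-0.112,0.5,0.44,0,0,0,-0.112], hand=4)

```text
clock: 56.78
tool_pos: [0.4848, 0.3649, 0.2367]
eef_rot: [0.732, 0.681, -0.002, -0.001]
contact_force: [-0.1, -0.1, 0.1]
opening: 0.453
```

Request:
carry_out(motion=[0.45,0.49,0,0,0,-0.112,0.39,0.54,0,0,0,-0.112,0,0,0,0,0,0])

```text
clock: 57.15
tool_pos: [0.4953, 0.3733, 0.2367]
eef_rot: [0.653, 0.757, -0.002, -0.001]
contact_force: [-0.6, -0.2, -0.4]
opening: 0.454
```

```bash
python3 -c "
from h import *
st=monitor.get_state();print(st['q'].round(2),st['tool_pos'].round(4),yaw(st),st['contact_force'],st['opening'])
plan((.4960,.3745,.164,1.717),step=.027)"
```

```text
[-0.24  0.92 -0.94  1.62  0.83  1.05 -1.29] [0.4953 0.3733 0.2367] 1.7180424900720537 [-0.60695289 -0.15516273 -0.35768104] 0.45361427082773365
wp [0.496 0.374 0.164 1.717] 3
   [0.04,0.04,2.42,-0.002,0,0,0.04,0.04,2.42,-0.002,0,0,0.04,0.03,2.42,-0.002,0,0.0]
```

Request:
carry_out(motion=[0.04,0.04,2.42,0,0,0,0.04,0.04,2.42,0,0,0,0.04,0.03,2.42,0,0,0,0,0,0,0,0,0])

```text
clock: 57.65
tool_pos: [0.4952, 0.3738, 0.1627]
eef_rot: [0.653, 0.758, -0.004, -0.001]
contact_force: [0.5, -0.1, 1.8]
opening: 0.452
```

Request:
carry_out(motion=[0,0,0,0,0,0,0,0,0,0,0,0,0,0,0,0,0,0,0,0,0,0,0,0,0,0,0,0,0,0], hand=0.4)

```text
clock: 58.28
tool_pos: [0.4962, 0.3752, 0.1663]
eef_rot: [0.653, 0.758, -0.001, -0.001]
contact_force: [-0.9, -1.4, 4.1]
opening: 0.114
```

Request:
carry_out(motion=[0.03,-0.5,0,0,0,0.111,0.03,-0.5,0,0,0,0.111,0.03,-0.5,0,0,0,0.111,0.03,-0.5,0,0,0,0.111,0.03,-0.5,0,0,0,0.111,0.03,-0.5,0,0,0,0.111,0.03,-0.5,0,0,0,0.111,0.03,-0.5,0,0,0,0.111])

```text
clock: 59.28
tool_pos: [0.4593, 0.386, 0.1663]
eef_rot: [0.916, 0.402, -0.001, 0.0]
contact_force: [-1.5, -1.6, 5.6]
opening: 0.115
```

```bash
python3 - <<'E'
from h import *
st=monitor.get_state();print(st['q'].round(2),st['tool_pos'].round(4),yaw(st),st['contact_force'],st['opening'])
c=np.array([.4894,.4195]);d=st["tool_pos"][:2]-c; f=np.arctan2(d[1],d[0]); print(np.hypot(*d),f,"iris",1.2+1.432+f)
E
```

```text
[-0.41  0.92 -0.66  1.73  0.78  0.77 -2.21] [0.4593 0.386  0.1663] 0.827295853547276 [-1.52530822 -1.62078431  5.64343357] 0.11516932653846755
0.04501429701133695 -2.302463848751636 iris 0.32953615124836366
```

Request:
carry_out(motion=[0.03,-0.5,0,0,0,0.105,0.03,-0.5,0,0,0,0.105,0.03,-0.48,0,0,0,0.105,0,0,0,0,0,0])

```text
clock: 59.78
tool_pos: [0.4508, 0.3966, 0.1662]
eef_rot: [0.967, 0.255, -0.001, 0.002]
contact_force: [0.7, -4.2, 6.0]
opening: 0.116
```

```bash
python3 - <<'E'
from h import *
st=monitor.get_state();print(st['q'].round(2),st['tool_pos'].round(4),yaw(st),st['contact_force'],st['moment'],st['opening'])
c=np.array([.4894,.4195]);d=st["tool_pos"][:2]-c; f=np.arctan2(d[1],d[0]); print(np.hypot(*d),f,"iris",1.2+1.432+f)
E
```

```text
[-0.48  0.9  -0.58  1.73  0.7   0.73 -2.49] [0.4508 0.3966 0.1662] 0.5153185534033096 [ 0.74718198 -4.22035626  5.97667685] [-0.87630327 -0.09350366  0.03998403] 0.11643082034664531
0.04491851372092802 -2.6063083408817174 iris 0.025691659118282306
```

Request:
carry_out(motion=[0,-0.12,0,0,0,0.01,0,0,0,0,0,0])

```text
clock: 60.02
tool_pos: [0.4507, 0.3967, 0.1661]
eef_rot: [0.968, 0.25, -0.001, 0.002]
contact_force: [1.2, -5.1, 6.9]
opening: 0.115
```

Request:
carry_out(motion=[0,0,0,0,0,0,0,0,0,0,0,0,0,0,0,0,0,0], hand=4)

```text
clock: 60.4
tool_pos: [0.4492, 0.3996, 0.1657]
eef_rot: [0.968, 0.251, -0.002, -0.001]
contact_force: [0.3, -0.4, -0.2]
opening: 0.428
```

Request:
carry_out(motion=[0,0,-2,0,0,0,0,0,-3,0,0,0,0,0,-3,0,0,0,-2,0,-3,0,0,0,-2,0,0,0,0,0,0,0,0,0,0,0])

```text
clock: 61.15
tool_pos: [0.414, 0.3797, 0.2775]
eef_rot: [0.968, 0.251, -0.001, -0.0]
contact_force: [0.5, 1.4, 0.7]
opening: 0.453
```

```bash
python3 look.py w18 iris release
python3 - <<'E'
from h import *
p,st=np.load("w18.npy",allow_pickle=True); w=cloud(p,st); c=np.array([.4894,.4195])
r=np.hypot(w[:,:,0]-c[0],w[:,:,1]-c[1]); k=(r>.036)&(r<.056)&(w[:,:,2]>.09)&(w[:,:,2]<.12)
q=w[k]; a=np.arctan2(q[:,1].mean()-c[1],q[:,0].mean()-c[0]); print(len(q),q.mean(0),a,"iris",1.2+a+1.432)
plan((.44,-.27,.33,1.571),step=.045)
E
```

```text
clock 61.15 [0.414  0.3797 0.2775] yaw 0.508 q [-0.42  0.71 -0.69  1.77  0.57  0.87 -2.44] F [0.5 1.4 0.7] open 0.453
iris 0.63 [231.  18. 338. 158.] h 0.1127 [0.4879 0.4152] [0.074  0.0658] 1.187
315 [0.45277179 0.39733891 0.10973661] -2.5974844038222233 iris 0.03451559617777655
wp [ 0.44  -0.27   0.33   1.571] 15
   [-1.96,3.87,-0.36,0,0,-0.071,-2.23,3.72,-0.36,0,0,-0.071,-2.49,3.55,-0.36,0,0,-0.071,-2.73,3.37,-0.36,0,0,-0.071,-2.96,3.17,-0.36,0,0,-0.071,-3.18,2.95,-0.36,0,0,-0.071,-3.38,2.72,-0.36,0,0,-0.071,-3.57,2.47,-0.36,0,0,-0.071]
   [-3.73,2.21,-0.36,0,0,-0.071,-3.88,1.94,-0.36,0,0,-0.071,-4.01,1.66,-0.36,0,0,-0.071,-4.12,1.37,-0.36,0,0,-0.071,-4.2,1.07,-0.36,0,0,-0.071,-4.27,0.77,-0.36,0,0,-0.071,-4.31,0.47,-0.36,0,0,-0.071]
```

Request:
carry_out(motion=[-1.96,3.87,-0.36,0,0,-0.071,-2.23,3.72,-0.36,0,0,-0.071,-2.49,3.55,-0.36,0,0,-0.071,-2.73,3.37,-0.36,0,0,-0.071,-2.96,3.17,-0.36,0,0,-0.071,-3.18,2.95,-0.36,0,0,-0.071,-3.38,2.72,-0.36,0,0,-0.071,-3.57,2.47,-0.36,0,0,-0.071], hand=8)

```text
clock: 62.3
tool_pos: [0.429, 0.0316, 0.3048]
eef_rot: [0.859, 0.512, -0.001, -0.001]
contact_force: [0.5, -0.3, 0.8]
opening: 0.91
```

Request:
carry_out(motion=[-3.73,2.21,-0.36,0,0,-0.071,-3.88,1.94,-0.36,0,0,-0.071,-4.01,1.66,-0.36,0,0,-0.071,-4.12,1.37,-0.36,0,0,-0.071,-4.2,1.07,-0.36,0,0,-0.071,-4.27,0.77,-0.36,0,0,-0.071,-4.31,0.47,-0.36,0,0,-0.071,0,0,0,0,0,0])

```text
clock: 63.3
tool_pos: [0.4395, -0.2747, 0.329]
eef_rot: [0.71, 0.704, -0.001, -0.001]
contact_force: [0.7, 0.9, -0.5]
opening: 0.912
```

```bash
python3 look.py w19 meter mark_park
python3 - <<'E'
from h import *
from scipy.optimize import least_squares
p,st=np.load("w19.npy",allow_pickle=True); w=cloud(p,st); f=p["frame"].astype(int)
m=(f.min(2)>150)&(w[:,:,2]<.01)&(abs(w[:,:,0]-.43)<.07)&(abs(w[:,:,1]+.247)<.06)
v,u=np.nonzero(m); q=np.array([px(p,a,b,0,st)[:2] for a,b in zip(u,v)])
s=least_squares(lambda c:np.hypot(*(q-c[:2]).T)-c[2],[.43,-.25,.046],loss="soft_l1",f_scale=.002); print("park",len(q),s.x.round(4))
plan((.4315,-.385,.16,1.571),(.4315,-.385,.108,1.571),step=.035)
E
```

```text
clock 63.3 [ 0.4395 -0.2747  0.329 ] yaw 1.563 q [ 1.11  0.73 -1.14  1.82  0.75  1.1  -0.32] F [ 0.7  0.9 -0.5] open 0.912
meter 0.93 [215. 352. 283. 394.] h 0.0485 [ 0.3998 -0.5164] [0.0296 0.0151] -0.1969
meter 0.81 [  0. 171.  81. 249.] h 0.0621 [ 0.1767 -0.3123] [0.0285 0.0208] 1.4357
meter 0.69 [104. 193. 184. 268.] h 0.064 [ 0.2878 -0.3366] [0.0289 0.0284] 1.3483
mark_park 0.67 [228. 103. 311. 189.] h 0.0007 [ 0.4281 -0.2467] [0.0936 0.0935] -0.0066
park 1144 [ 0.428  -0.2464  0.0459]
wp [ 0.432 -0.385  0.16   1.571] 6
   [-1.92,-0.13,2.83,0,0,0,-1.92,-0.14,2.83,0,0,0,-1.92,-0.14,2.83,0,0,0,-1.92,-0.14,2.83,0,0,0,-1.92,-0.14,2.83,0,0,0,-1.92,-0.14,2.83,0,0,0.0]
wp [ 0.432 -0.385  0.108  1.571] 2
   [0,0,2.6,0,0,0,0,0,2.6,0,0,0.0]
```

Request:
carry_out(motion=[-1.92,-0.13,2.83,0,0,0,-1.92,-0.13,2.83,0,0,0,-1.92,-0.13,2.83,0,0,0,-1.92,-0.13,2.83,0,0,0,-1.92,-0.13,2.83,0,0,0,-1.92,-0.13,2.83,0,0,0,0,0,0,0,0,0])

```text
clock: 64.32
tool_pos: [0.4305, -0.3854, 0.1585]
eef_rot: [0.707, 0.707, -0.002, -0.003]
contact_force: [-0.8, 1.0, 0.6]
opening: 0.907
```

```bash
python3 look.py w20 meter; python3 -c "
from h import *
plan((.4315,-.3865,.108,1.571),step=.02)"
```

```text
clock 64.325 [ 0.4305 -0.3854  0.1585] yaw 1.571 q [ 1.15  1.01 -0.95  1.8   1.04  0.93 -0.28] F [-0.8  1.   0.6] open 0.907
meter 0.92 [183. 353. 294. 400.] h 0.0344 [ 0.3968 -0.4956] [0.0701 0.022 ] 0.0403
meter 0.88 [  1.  67. 115. 212.] h 0.0461 [ 0.2947 -0.337 ] [0.0296 0.015 ] -1.5381
meter 0.71 [215. 155. 352. 293.] h 0.0642 [ 0.432  -0.3849] [0.0292 0.0288] -0.3585
wp [ 0.432 -0.386  0.108  1.571] 3
   [-0.09,-0.03,1.77,0,0,0.001,-0.08,-0.03,1.77,0,0,0.001,-0.08,-0.03,1.77,0,0,0.001]
```

Request:
carry_out(motion=[0,0.03,1.7,0,0,0,0,0.03,1.7,0,0,0,0,0.03,1.65,0,0,0,0,0,0,0,0,0,0,0,0,0,0,0])

```text
clock: 65.05
tool_pos: [0.4324, -0.3855, 0.1098]
eef_rot: [0.707, 0.707, -0.001, -0.001]
contact_force: [-0.2, -0.0, -0.3]
opening: 0.909
```

Request:
carry_out(motion=[0,0,0,0,0,0,0,0,0,0,0,0,0,0,0,0,0,0,0,0,0,0,0,0,0,0,0,0,0,0,0,0,0,0,0,0,0,0,0,0,0,0], hand=2, grip_force=12)

```text
clock: 65.92
tool_pos: [0.4317, -0.3857, 0.1097]
eef_rot: [0.707, 0.707, -0.002, -0.001]
contact_force: [-1.9, 0.5, 2.0]
opening: 0.336
```

Request:
carry_out(motion=[0.6,-0.02,0,0,0,0,1.1,-0.03,0,0,0,0,1.2,-0.03,0,0,0,0,1.2,-0.03,0,0,0,0,1.2,-0.03,0,0,0,0,1.2,-0.03,0,0,0,0,1.2,-0.03,0,0,0,0,1.2,-0.03,0,0,0,0])

```text
clock: 66.92
tool_pos: [0.43, -0.2968, 0.1098]
eef_rot: [0.707, 0.707, -0.002, -0.0]
contact_force: [0.0, -4.4, -1.0]
opening: 0.334
```

```bash
python3 -c "
from h import *
st=monitor.get_state();print(st['tool_pos'].round(4),st['opening'],st['contact_force'])
plan((.428,-.247,.108,1.571),step=.01)"
```

```text
[ 0.43   -0.2968  0.1098] 0.33440285559193045 [ 3.17928979e-03 -4.44205530e+00 -9.87904470e-01]
wp [ 0.428 -0.247  0.108  1.571] 5
   [1.0,-0.04,0.03,-0.001,0,0,1.0,-0.04,0.03,-0.001,0,0,1.0,-0.04,0.04,-0.001,0,0,1.0,-0.04,0.04,-0.001,0,0,1.0,-0.04,0.04,-0.001,0,0.0]
```

Request:
carry_out(motion=[1.1,-0.04,0,0,0,0,1.1,-0.04,0,0,0,0,1.1,-0.04,0,0,0,0,0.9,-0.04,0,0,0,0,0.6,-0.04,0,0,0,0,0,0,0,0,0,0,0,0,0,0,0,0])

```text
clock: 67.8
tool_pos: [0.4278, -0.2474, 0.1097]
eef_rot: [0.707, 0.708, -0.0, -0.002]
contact_force: [0.7, 0.8, 0.1]
opening: 0.33
```

Request:
carry_out(motion=[0,0,0,0,0,0,0,0,0,0,0,0,0,0,0,0,0,0,0,0,0,0,0,0], hand=6)

```text
clock: 68.3
tool_pos: [0.4278, -0.2487, 0.1097]
eef_rot: [0.707, 0.707, -0.001, -0.001]
contact_force: [-0.7, -0.2, -0.7]
opening: 0.678
```

Request:
carry_out(motion=[0,0,-3,0,0,0,0,0,-3.5,0,0,0,0,0,-3.5,0,0,0,0,0,-3.5,0,0,0,0,0,-3,0,0,0,0,0,-3,0,0,0,0,0,0,0,0,0,0,0,0,0,0,0])

```text
clock: 69.3
tool_pos: [0.4277, -0.2488, 0.3039]
eef_rot: [0.707, 0.707, -0.002, -0.001]
contact_force: [0.1, -0.5, -0.8]
opening: 0.679
```

```bash
python3 look.py w21 meter mark_park; python3 chk.py
```

```text
clock 69.3 [ 0.4277 -0.2488  0.3039] yaw 1.571 q [ 1.08  0.74 -1.13  1.92  0.8   1.02 -0.41] F [ 0.1 -0.5 -0.8] open 0.679
meter 0.97 [107. 218. 189. 296.] h 0.0644 [ 0.2865 -0.3355] [0.0295 0.0264] 0.7602
meter 0.95 [  0. 196.  83. 269.] h 0.0615 [ 0.1774 -0.3116] [0.0279 0.0206] 1.5122
meter 0.68 [239. 134. 325. 218.] h 0.064 [ 0.4284 -0.2465] [0.029  0.0286] 0.0037
mark_park 0.97 [236. 126. 328. 202.] h 0.0005 [ 0.4286 -0.236 ] [0.095  0.0744] -0.0243
mark_park 0.55 [357. 295. 442. 396.] h 0.029 [ 0.5522 -0.44  ] [0.1292 0.0686] 1.3512
top tray 0.76 h 0.051 [ 0.643 -0.187] [0.189 0.164] -1.52
top spectacle_case 0.81 h 0.075 [ 0.64  -0.206] [0.101 0.043] 0.04
top pen_box 0.67 h 0.073 [ 0.666 -0.297] [0.102 0.041] 0.059
top printing_block 0.76 h 0.075 [ 0.641 -0.139] [0.106 0.041] 0.041
top meter 0.96 h 0.063 [ 0.17  -0.311] [0.028 0.028] 1.129
top meter 0.89 h 0.062 [ 0.244 -0.473] [0.027 0.027] 1.17
top meter 0.77 h 0.064 [ 0.284 -0.336] [0.029 0.028] -1.564
scene tray 0.79 h 0.052 [ 0.646 -0.207] [0.235 0.164] -1.52
scene spectacle_case 0.66 h 0.075 [ 0.646 -0.204] [0.101 0.048] 0.057
scene spectacle_case 0.45 h 0.075 [ 0.642 -0.137] [0.107 0.049] 0.061
scene pen_box 0.93 h 0.073 [ 0.662 -0.296] [0.112 0.046] 0.076
scene pen_box 0.44 h 0.068 [0.632 0.446] [0.072 0.072] 1.107
scene meter 0.83 h 0.061 [ 0.288 -0.335] [0.03  0.027] 0.877
scene meter 0.77 h 0.062 [ 0.247 -0.475] [0.031 0.029] 1.126
scene meter 0.75 h 0.061 [ 0.398 -0.523] [0.032 0.03 ] 0.308
```

View pics/w21.png

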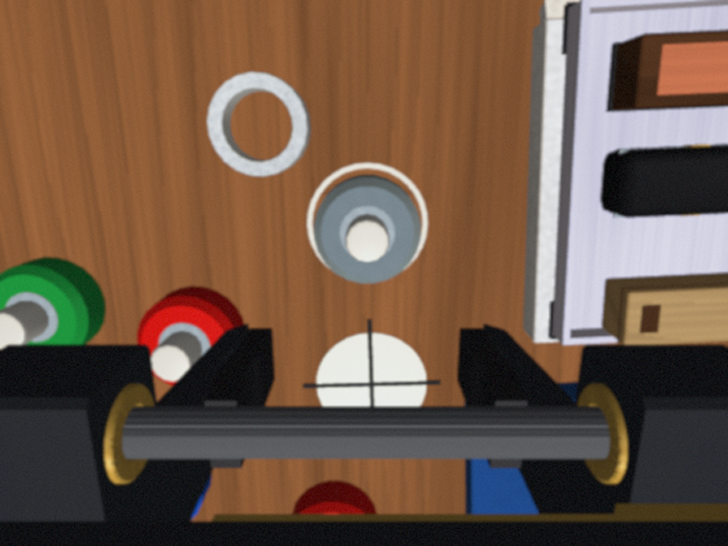

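The meter at (367,235) is back in its ring, measured (0.4284, -0.2465) against the ring centre at (0.428, -0.2465). The exhibits are flat in the tray inside the brackets, and the robot is clear of everything.

```bash
python3 -c "
from h import *
print(workorder.finish_job())"
```

```text
the job is handed in; nothing more can be done
None
```

The job is done and handed in at about 69 s, with no verdict reported. I loaded the three exhibits present (spectacle case, pen box, printing block) and pushed the tray across the gap. Then I slid the meter onto its cross, turned the iris to the line and pressed the release. Afterwards I returned the meter to its parking circle and closed the iris.

My last checks:
- **Tray:** centre about 2 mm from the brackets' centre and square to within about 0.01 rad. The exhibits lie flat in it.
- **Meter:** within 1 mm of its parking circle's centre. On the cross it was within about 3 mm, measured with the knob partly hidden.
- **Iris:** about 1.21 rad when I pressed the release, and about 0.03 rad now, at its closed stop.
- **Shutter release:** the press reached about 18 N with the fingertips at the button's fully-down height. I did not measure it springing back up afterwards.

- **Knocked pen box:** it was shifted about 2 cm towards the tray's end wall while on the stage. It still lay within limits (y about -0.089 in the tray frame), so I left it there.
- **Missed grasp:** my first try at the spectacle case closed above it, and the second held.
- **Bystanders:** I did not measure their positions at the end. The pictures showed nothing disturbed.

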